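# Clip the branch blanks on the finishing turret

### The job

Turn the finishing turret anticlockwise (seen from above), click by click, until its ball-topped pin stands at the loading mark on the base, then push an R-clip from the table into it: straight leg inwards through the pin's cross hole until the bow springs round the pin. Let go, turn the turret on by exactly one click to bring the next pin to the mark, and go on so, one clip to a pin, until all the clips lying on the table are used, with one click more after the last, so that an empty pin stands at the mark; leave the other things on the table where they are.

Things in the scene. Friction and masses are not known exactly. Their poses are not given: they have to be found in the camera images.
- turret (a joint): angle of the turret on its fixed round base, rad, growing anticlockwise seen from above; it starts two to four clicks below 0. An aluminium disc, dia 248, top 52 above the table. Detents every pi/3 = 1.047 rad: let go, it is drawn to the nearest one (up to 0.4 N m) and settles there. Each turn of +pi/3 brings the next pin to the loading mark.
- hub_grip (a point): grip point on the turret's vertical axis, 130 above the table, in the upright dark bar on the hub by which the turret is turned. The bar is 60 long (its x axis), 16 thick (its y axis) and spans 106 to 146 above the table; below it is a hub of dia 52. It turns with the turret.
- load_mark (a point): the loading mark: a dark bracket 34 wide and 28 high sticking out from the round base under the disc's rim to 160 from the axis, with a bright diamond on top, fixed; the point is the diamond, 142 from the turret's axis. Its x axis points horizontally from the mark to the turret's axis.
- hole_a (a point): centre of the cross hole of the first pin, the one with a ball top; at the loading mark when the turret joint reads 0. Six steel pins (dia 22, rising 50 above the disc, the first 63) stand 110 from the turret's axis, 60 degrees apart. Each has a level hole right through, 10 wide, 9 high, centre 90 above the table, running towards the turret's axis.
- hole_b (a point): as hole_a, of the second pin, at the loading mark when the turret joint reads pi/3. For every hole the x axis runs along the hole towards the turret's axis: the direction in which a clip is pushed in from outside. Holes turn with the turret. Each pin carries an aluminium branch blank, low round its foot.
- hole_c (a point): as hole_a, of the third pin, at the loading mark when the turret joint reads 2 pi/3
- hole_d (a point): as hole_a, of the fourth pin, at the loading mark when the turret joint reads pi
- clip1_grip (a point): centre of the handle loop of an R-clip of 7 mm steel wire, 75 g, flat on the table at the start (point 3.5 up). The loop is a rigid oval 36 long (x axis) and 24 wide (y axis): grip it across the 24. The straight leg runs from it along +x, y = 0, and ends 80 from this point, its last 8 mm tapering. 3 or 4 clips are there; an absent one reads None throughout.
- clip1_seat (a point): point on the leg's centre line, 50 from the loop's centre along +x: it lies at the hole's centre when the clip is home. Axes as clip1_grip. Let go, a homed clip droops by about 0.12 rad.
- clip1_bow (a joint): spring angle of the bow, rad: 0 relaxed, about 0.12 while forced over the pin, under 0.04 once sprung home. The bow lies beside the leg on the +y side (out to y = 21, tip at x = 77), pivots at the loop (x = 16). Pushing it over the pin takes about 12 N, most 16 before home; it is round the pin when the seat point reaches the pin's axis.
- clip2_grip (a point): loop centre of another such R-clip, as clip1_grip
- clip2_seat (a point): seat point of clip 2, as clip1_seat
- clip2_bow (a joint): bow of clip 2, as clip1_bow
- clip3_grip (a point): loop centre of another such R-clip, as clip1_grip
- clip3_seat (a point): seat point of clip 3, as clip1_seat
- clip3_bow (a joint): bow of clip 3, as clip1_bow
- clip4_grip (a point): loop centre of another such R-clip, as clip1_grip
- clip4_seat (a point): seat point of clip 4, as clip1_seat
- clip4_bow (a joint): bow of clip 4, as clip1_bow
- wire_brush: hand brush lying on the table, about 230 long; bystander
- paste_jar: closed steel jar of dia 60, height 60, origin at its foot; bystander
Not all that is in view belongs to the job. What is shaped like the part that bears clip3_grip but blue is not meant.

How it is judged:
By the outcome, as a careful person would: the job done as asked, in the order asked, and still so for the second after the job is handed in, with the robot touching nothing.
Of clip1, clip2, clip3, clip4 only 3 to 4 are there at a start; the rules pass over those that are not, and their reading is None.
At some moment in a run one of clip1, clip2, clip3, clip4 may be knocked a few centimetres aside while the robot is not near it.
It also fails if it takes over 210 s, if anything falls off the work surface, if the arm or the gripper's body presses on something with over 40 N, if the wrist force passes 120 N, or if a joint passes its speed limit or range.

### The arm

A 6-joint arm with a two-finger parallel gripper is mounted at the origin on the work surface. World frame = base frame: x ahead of the robot, y to its left, z up, the work surface at z = 0. Lengths are in m, angles in rad, forces in N, time in s.
With the tool pointing down it reaches from about 0.375 to 0.9 m from the base axis. Payload 3.1 kg.
Tool frame: the origin (TCP) lies between the finger pads; the fingertips stand 17 mm ahead of it and the grasp point (between the pads) lies 2 mm behind it (robot.nose_length is the distance from the TCP to the fingertips, in m); z points along the fingers, y is the line along which they close (so a half turn about z gives the same grasp; the last joint's range is limited). The gripper opens to 87 mm and grips with 3 to 60 N. Pads are 19 mm wide; open, the fingers measure 117 mm over their backs; the gripper's body (75 mm by 190 mm) begins 51 mm behind the grasp point.
Start: joints at [0.956, 0.527, 1.433, -0, 1.181, -0.178], TCP at [0.264, 0.566, 0.24] pointing down, gripper open.
Joint ranges: [-3.08, 3.08], [-0.75, 2.2], [0.22, 2.44], [-1.43, 4.57], [0, 2.65], [-2.85, 2.85]. Speed limits (rad/s): [2.79, 2.79, 3.14, 3.14, 3.14, 3.14].

### API

Orientations are given as a unit quaternion [x, y, z, w].
In Python, from rig import robot, cams gives the robot as it stands.
- The arm moves only by the shell command python3 -m pendant 'ROWS' [FORCE]. ROWS is JSON, a list of rows, each an object with "jaw": the opening, from 0 (shut) to 1 (fully open); "linear": the shift along the tool's x, y, z in cm, a list of three; "twist": the turn about the tool's z in degrees. A call has 1 to 12 rows; each row shifts and turns the commanded pose from where the row before left it, along the tool's axes as they then stand; what a row does not reach is not made up. A row lasts 1/12 s, in which the tool goes at most 41.7 mm and 7.16 degrees, less where a joint would pass 70% of its speed; a pose out of reach is approached as far as the arm can. A call is refused whole if a number of a shift passes 4.17 or a number of a turn 7.16, either way. A call with a gripper value outside its range is refused whole. The fingers move at their own pace and stop on an object; FORCE is the grip in N (left out, the last holds). Time passes only in rows, so rows that do not move let the fingers close. It gives the time, the measured TCP pose, the force, the opening and the grip force at its end, in the units of the state.
- robot.get_obs(): the state, without advancing time (a new reading comes with each control period).
- cams.camera(name): name is "scene" or "side" or "wrist"; returns a dict with "color" (400x640x3 uint8, blue, green, red), "depth" (400x640 float32, m along the optical axis (not along the pixel's ray), 0 where there is no reading), "fov_y" (degrees; the focal length in pixels is half the picture's height over the tangent of half this angle, whatever the lens; pixels are square), "cx", "cy" (the principal point, pixels), "k1" (the pictures are not rectified: a ray, as slopes to the right and down, at radius r is drawn at 1 + k1 r^2 times it, then the intrinsics apply), "view" (4x4, takes a point from world to camera coordinates). Camera axes: x right, y down, z forward; pixel columns grow to the right and rows downward; lengths in m; the calibration is good to about 2 mm. A picture is of the moment at which its call begins.
- robot.hand_in(): hands the job in; it is judged then, once.
The state is a dict: "time": time; "q": joint angles; "joint_velocities": joint speeds; "joint_torque": joint torques, N m; "position": TCP position; "tool_rot": TCP orientation; "ft_force": force on the tool from outside, world axes, zero at the start; "moment": the same for the moment, N m; "grip_width": finger opening in m; "grip_force": force on a finger pad.
Only numpy, scipy, OpenCV 4.12 (cv2) and the standard library are available. Lean on these libraries where they do the work, as an engineer would, in place of code of your own. Each camera call takes 0.05 s, during which the arm holds its last target. There are 200 camera calls.

## Working session

There is one attempt and no reset: what is moved stays moved. The work goes in short steps, Python scripts to look and compute and a shell command to move; the robot and the scene stay as the last step left them, time stands still between calls to the robot, and variables do not carry over. Pictures are saved under pics/ and viewed, at most 18 in all, crops included, and the job is handed in when it is done.

```bash
ls; mkdir -p pics; cat > h.py <<'E'
import numpy as np, cv2
from rig import robot, cams
from scipy.spatial.transform import Rotation as R
def shot(n):
    c=cams.camera(n); return c
def K(c):
    f=c["color"].shape[0]/2/np.tan(np.radians(c["fov_y"])/2); return f
def ray(c,u,v):
    f=K(c); p=np.array([(u-c["cx"])/f,(v-c["cy"])/f]); k=c["k1"]; q=p.copy()
    for _ in range(20): q=p/(1+k*(q@q))
    return np.array([q[0],q[1],1])
def onplane(c,u,v,z):
    V=np.array(c["view"]); Ri=V[:3,:3].T; o=-Ri@V[:3,3]; d=Ri@ray(c,u,v)
    return o+d*(z-o[2])/d[2]
def bydepth(c,u,v):
    V=np.array(c["view"]); d=c["depth"][int(v),int(u)]
    return V[:3,:3].T@(ray(c,u,v)*d-V[:3,3])
def proj(c,P):
    V=np.array(c["view"]); p=V[:3,:3]@np.array(P)+V[:3,3]; s=p[:2]/p[2]; s=s*(1+c["k1"]*(s@s)); return s*K(c)+[c["cx"],c["cy"]]
def cloud(c):
    H,W=c["depth"].shape; f=K(c); u,v=np.meshgrid(np.arange(W),np.arange(H))
    p=np.stack([(u-c["cx"])/f,(v-c["cy"])/f],-1); q=p.copy()
    for _ in range(20): q=p/(1+c["k1"]*(q**2).sum(-1,keepdims=True))
    d=c["depth"][...,None]; P=np.concatenate([q*d,d],-1); V=np.array(c["view"])
    return (P-V[:3,3])@V[:3,:3]
E
python3 - <<'E'
from h import *
for n in("scene","side","wrist"):
    c=shot(n); cv2.imwrite(f"pics/{n}0.png",c["color"]); np.savez(f"{n}0.npz",**c)
    V=np.array(c["view"]); print(n,c["fov_y"],c["k1"],c["cx"],c["cy"],"pos",-V[:3,:3].T@V[:3,3],"fwd",V[2,:3])
print(robot.get_obs())
E
```

```text
pics
scene 56.718401440209234 -0.04944502927754292 327.94873546868837 203.01692698048754 pos [ 1.20385718 -0.38875749  0.61981337] fwd [-0.7341564   0.3817944  -0.56146898]
side 47.69262715832851 -0.013457341682661406 318.5019200918995 193.07735079523775 pos [-0.03143802 -0.72373141  0.77526702] fwd [ 0.52252345  0.61119879 -0.59447899]
wrist 60.266124773625684 -0.03615587843405036 324.32714860806817 196.463597348907 pos [0.19799442 0.596987   0.38382396] fwd [ 0.24162625 -0.11343716 -0.96371612]
{'time': 0.15, 'q': array([ 9.55537512e-01,  5.28280723e-01,  1.43360887e+00, -1.09800644e-05,
        1.18140244e+00, -1.78497915e-01]), 'joint_velocities': array([-0.00078437, -0.00247014, -0.00475076,  0.00025688, -0.00015552,
       -0.0014806 ]), 'joint_torque': array([ 5.69613021e-04, -4.40434563e+01, -1.76841831e+01,  6.33188942e-02,
        5.52698050e-02, -9.27950009e-05]), 'position': array([0.26403941, 0.56589578, 0.23877886]), 'tool_rot': array([ 2.16646706e-01,  9.76249703e-01, -7.85604513e-04, -3.23756142e-04]), 'ft_force': array([ 0.48255828,  0.31322299, -0.25813689]), 'moment': array([-0.00612016,  0.03650975, -0.05460076]), 'grip_force': 0.0, 'grip_width': 0.0872674249230952}
```

```bash
python3 -c "
import cv2
a=cv2.imread('pics/scene0.png');cv2.imwrite('pics/s0b.png',cv2.resize(a,(800,500)))"
```

```text
(no output)
```

View pics/scene0.png

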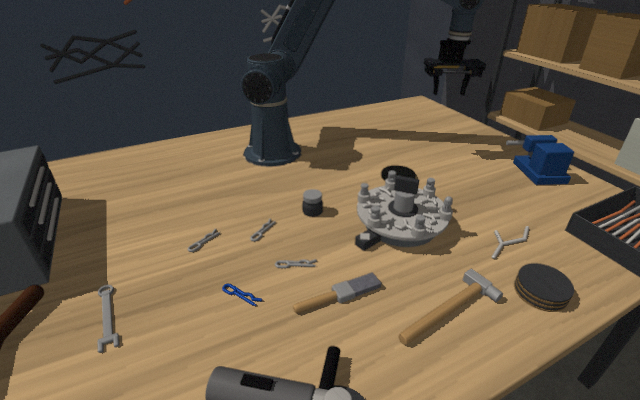

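View pics/side0.png

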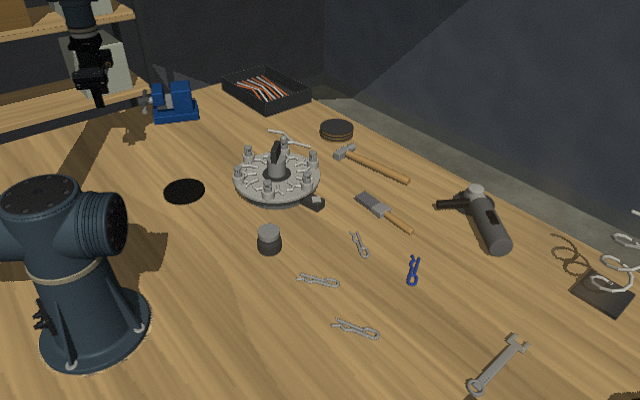

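Scene view: turret at (405,205) with the mark bracket at (368,240). There are three grey clips at (205,240), (263,230) and (296,264). The blue lookalike at (242,293) is not meant. The side view shows the same: grey at (318,280), (357,243) and (355,328), blue at (413,270). Next I measure.

```bash
cat >> h.py <<'E'
def topdown(c,x0,x1,y0,y1,z,mm=1.0):
    # image rows: x decreasing downward(top = x1), cols: y decreasing rightwards (left=y1)
    xs=np.arange(x1,x0,-mm/1000); ys=np.arange(y1,y0,-mm/1000)
    X,Y=np.meshgrid(xs,ys,indexing="ij"); V=np.array(c["view"])
    p=np.stack([X,Y,np.full_like(X,z)],-1)@V[:3,:3].T+V[:3,3]; s=p[...,:2]/p[...,2:]
    s=s*(1+c["k1"]*(s**2).sum(-1,keepdims=True)); m=(s*K(c)+[c["cx"],c["cy"]]).astype(np.float32)
    return cv2.remap(c["color"],m[...,0],m[...,1],cv2.INTER_LINEAR)
E
python3 - <<'E'
from h import *
c={n:dict(np.load(f"{n}0.npz")) for n in("scene","side")}
for k in c:
    for a in("fov_y","k1","cx","cy"): c[k][a]=float(c[k][a])
for k in c:
    P=cloud(c[k]); z=P[...,2]; ok=(c[k]["depth"]>0)
    m=ok&(abs(z-.052)<.003)&(P[...,0]>.3)&(P[...,0]<.9)&(abs(P[...,1])<.45)
    q=P[m][:,:2].astype(np.float32); ctr=np.median(q,0)
    q=q[np.linalg.norm(q-ctr,axis=1)<.16]
    ce,r=cv2.minEnclosingCircle(q); print(k,len(q),ctr,"circle",ce,r)
    # bar top
    m=ok&(z>.138)&(z<.15)&(np.linalg.norm(P[...,:2]-ctr,axis=-1)<.06); print("bar",P[m].mean(0),m.sum())
    q=P[m][:,:2]; 
    if len(q)>5: w,v=np.linalg.eigh(np.cov(q.T)); print(v[:,1],np.sqrt(w), np.degrees(np.arctan2(v[1,1],v[0,1])))
    for u,v in ([(205,240),(263,230),(296,264),(242,293),(368,236),(312,195)] if k=="scene" else [(355,328),(318,280),(357,243),(413,270),(317,198),(268,230)]): print((u,v),onplane(c[k],u,v,.0035))
a=topdown(c["scene"],.3,.95,-.4,.35,.0035,1);b=topdown(c["side"],.3,.95,-.4,.35,.0035,1)
cv2.imwrite("pics/td.png",np.hstack([a,b])[:, :][::1,::1] if 0 else cv2.resize(np.hstack([a,b]),None,fx=.53,fy=.53,interpolation=cv2.INTER_AREA))
E
```

```text
scene 1746 [0.61932766 0.11901405] circle (0.5761979818344116, 0.16135534644126892) 0.1254943609237671
bar [0.58044584 0.16178815 0.14162532] 22
[-0.74425759 -0.66789269] [0.0011156 0.0089755] -138.09537080020215
(205, 240) [ 0.40916554 -0.33200988  0.0035    ]
(263, 230) [ 0.43564832 -0.18383996  0.0035    ]
(296, 264) [ 0.59491929 -0.15591403  0.0035    ]
(242, 293) [ 0.62668877 -0.2974202   0.0035    ]
(368, 236) [0.58178386 0.05448493 0.0035    ]
(312, 195) [0.3375668  0.00644307 0.0035    ]
side 1539 [0.559206   0.12616196] circle (0.5695261359214783, 0.16278602182865143) 0.12514850497245789
bar [0.56414517 0.15842845 0.14399873] 74
[-0.75360087 -0.65733228] [0.00456708 0.01682643] -138.90326698896905
(355, 328) [ 0.4073126  -0.33404896  0.0035    ]
(318, 280) [ 0.43256876 -0.18525328  0.0035    ]
(357, 243) [ 0.58756655 -0.15169597  0.0035    ]
(413, 270) [ 0.62568639 -0.30158998  0.0035    ]
(317, 198) [0.62859444 0.05442208 0.0035    ]
(268, 230) [0.44258768 0.02813211 0.0035    ]
```

View pics/td.png

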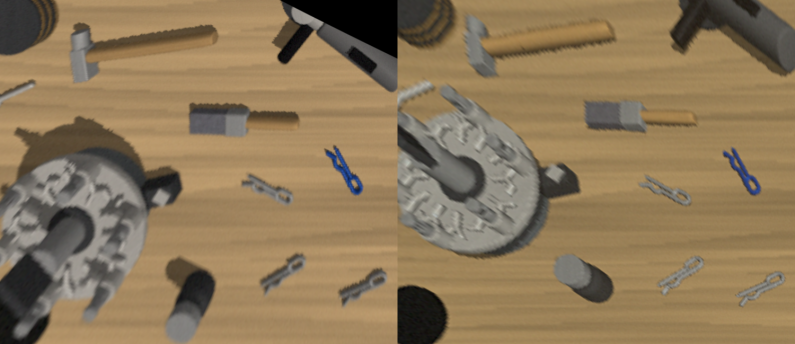

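```bash
cat >> h.py <<'E'
def go(target,dirx=None,o=None):
    """shift in current tool axes (cm) to put TCP at target; twist (deg) to bring tool x axis to world angle dirx (mod 180)"""
    o=o or robot.get_obs(); r=R.from_quat(o["tool_rot"]).as_matrix(); d=r.T@(np.array(target)-o["position"])*100
    yx=np.degrees(np.arctan2(r[1,0],r[0,0])); t=None
    if dirx is not None:
        t=-((dirx-yx+90)%180-90)
    print("shift cm",d.round(2),"len",np.linalg.norm(d).round(2),"yaw_x",yx.round(1),"twist",t,"q6",np.degrees(o["q"][5]).round(0))
E
python3 -m pendant '[{"jaw":1,"linear":[0,0,-4],"twist":0},{"jaw":1,"linear":[0,0,-4],"twist":0},{"jaw":1,"linear":[0,0,-4],"twist":0},{"jaw":1,"linear":[-3,-2.4,0],"twist":0},{"jaw":1,"linear":[-3,-2.4,0],"twist":0},{"jaw":1,"linear":[-3,-2.4,0],"twist":0},{"jaw":1,"linear":[-3,-2.4,0],"twist":0},{"jaw":1,"linear":[-3,-2.4,0],"twist":0},{"jaw":1,"linear":[-3,-2.4,0],"twist":0},{"jaw":1,"linear":[-3,-2.4,0],"twist":0},{"jaw":1,"linear":[-3,-2.4,0],"twist":0},{"jaw":1,"linear":[-3,-2.4,0],"twist":0}]'
python3 -m pendant '[{"jaw":1,"linear":[-3,-2.4,0],"twist":0},{"jaw":1,"linear":[-3,-2.4,0],"twist":0},{"jaw":1,"linear":[-3,-2.4,0],"twist":0},{"jaw":1,"linear":[-3,-2.4,0],"twist":0},{"jaw":1,"linear":[-3,-2.4,0],"twist":0},{"jaw":1,"linear":[-3,-2.4,0],"twist":0},{"jaw":1,"linear":[0,0,0],"twist":-6},{"jaw":1,"linear":[0,0,0],"twist":-6},{"jaw":1,"linear":[0,0,0],"twist":-6},{"jaw":1,"linear":[0,0,0],"twist":-6},{"jaw":1,"linear":[0,0,0],"twist":0},{"jaw":1,"linear":[0,0,0],"twist":0}]'
python3 - <<'E'
from h import *
c=shot("wrist"); cv2.imwrite("pics/w1.png",c["color"]); np.savez("w1.npz",**c)
go([.55,0,.36],180)
E
```

```text
time: 1.15
position: [0.4178, 0.2546, 0.3594]
tool_rot: [0.217, 0.976, -0.0, -0.0]
ft_force: [0.3, 0.2, 0.6]
grip_width: 0.0872
grip_force: 0.0
time: 2.15
position: [0.5196, 0.0498, 0.3593]
tool_rot: [0.01, 1.0, 0.0, -0.0]
ft_force: [0.3, 0.8, 0.9]
grip_width: 0.0871
grip_force: 0.0
shift cm [-3.14 -4.92 -0.07] len 5.84 yaw_x 178.8 twist -1.1677248301298846 q6 -96.0
```

View pics/w1.png

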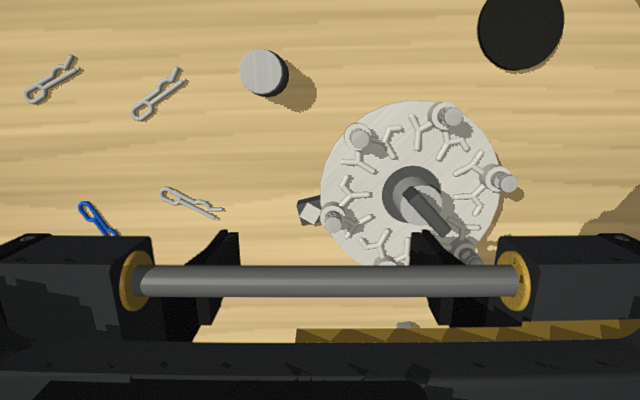

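Wrist view: the diamond is at (309,211) and the jar at (265,73). Grey clips are at (52,80), (160,95) and (192,203); the blue one is at (97,217).

```bash
cat >> h.py <<'E'
def ld(f):
    c=dict(np.load(f)); 
    for a in("fov_y","k1","cx","cy"): c[a]=float(c[a])
    return c
E
python3 - <<'E'
from h import *
c=ld("w1.npz"); P=cloud(c); z=P[...,2]
print("diamond",onplane(c,309,211,.028),bydepth(c,309,211))
m=(abs(z-.052)<.003)&(np.linalg.norm(P[...,:2]-[.573,.162],axis=-1)<.15)
q=P[m][:,:2]
h=cv2.convexHull(q.astype(np.float32))[:,0]; h=h[h[:,0]<.60]
from scipy.optimize import least_squares
s=least_squares(lambda p:np.linalg.norm(h-p[:2],axis=1)-.124,[.573,.162],loss="soft_l1",f_scale=.001); C=s.x; print("axis",C,np.abs(s.fun).mean())
rr=np.linalg.norm(P[...,:2]-C,axis=-1)
m=((z>.09)&(rr>.08)&(rr<.14)&(z<.125)).astype(np.uint8)
n,l,st,ce=cv2.connectedComponentsWithStats(m)
for i in range(1,n):
    if st[i,4]>25:
        Q=P[l==i]; zt=np.percentile(Q[:,2],95); t=Q[Q[:,2]>zt-.004]; a=t.mean(0)
        print("pin",ce[i].round(),a.round(4),"zmax",zt.round(4),"r",np.hypot(*(a[:2]-C)).round(4),"ang",np.degrees(np.arctan2(*(a[:2]-C)[::-1])).round(1))
m=(z>.138)&(z<.152)&(rr<.05); Q=P[m][:,:2]; w,v=np.linalg.eigh(np.cov(Q.T)); print("bar",Q.mean(0),Q.shape,np.degrees(np.arctan2(v[1,1],v[0,1])),np.sqrt(w)*3.46)
d=onplane(c,309,211,.028)[:2]-C; print("mark r",np.hypot(*d),"ang",np.degrees(np.arctan2(d[1],d[0])))
ims=[]
for u,v in [(52,80),(160,95),(192,203),(97,217)]:
    p=onplane(c,u,v,.0035); print((u,v),p)
    im=topdown(c,p[0]-.06,p[0]+.06,p[1]-.06,p[1]+.06,.0035,.4)[:300,:300]; ims.append(cv2.resize(im,(400,300) if 0 else (300,300)))
cv2.imwrite("pics/clips.png",np.vstack([np.hstack(ims[:2]),np.hstack(ims[2:])]))
E
```

```text
diamond [0.60015765 0.02645454 0.028     ] [0.59942384 0.02657337 0.03027815]
axis [0.57134495 0.16646038] 0.0006009262419752582
pin [452. 116.] [0.4661 0.1989 0.1025] zmax 0.1039 r 0.1102 ang 162.9
pin [360. 139.] [0.4897 0.0921 0.1023] zmax 0.1037 r 0.1104 ang -137.7
pin [507. 183.] [0.5463 0.2729 0.1024] zmax 0.1038 r 0.1094 ang 103.2
pin [333. 223.] [0.5943 0.0595 0.1025] zmax 0.1037 r 0.1095 ang -77.9
pin [473. 259.] [0.6447 0.2399 0.1115] zmax 0.1129 r 0.1038 ang 45.0
bar [0.56933817 0.16496471] (744, 2) -138.36732418379117 [0.01566546 0.06050935]
mark r 0.14293987470369993 ang -78.37108770528206
(52, 80) [ 0.40665191 -0.33278798  0.0035    ]
(160, 95) [ 0.43240769 -0.17952746  0.0035    ]
(192, 203) [ 0.59171751 -0.15284535  0.0035    ]
(97, 217) [ 0.61147533 -0.30595119  0.0035    ]
```

View pics/clips.png

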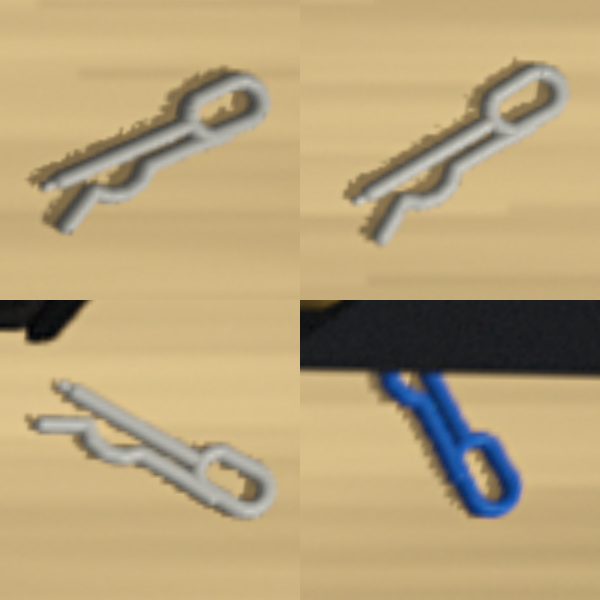

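Three grey clips, all with the bow on the same side; the fourth crop is the blue one, to be left. The ball pin is at about 42° and the mark at -78°, so the turret needs 4 clicks. I go over the hub first.

```bash

python3 -m pendant '[{"jaw":1,"linear":[-1.3,2.9,0],"twist":0},{"jaw":1,"linear":[-1.3,2.9,0],"twist":0},{"jaw":1,"linear":[-1.3,2.9,0],"twist":0},{"jaw":1,"linear":[-1.3,2.9,0],"twist":0},{"jaw":0.6,"linear":[0,0,0],"twist":6.85},{"jaw":0.6,"linear":[0,0,0],"twist":6.85},{"jaw":0.6,"linear":[0,0,0],"twist":6.85},{"jaw":0.6,"linear":[0,0,0],"twist":6.85},{"jaw":0.6,"linear":[0,0,0],"twist":6.85},{"jaw":0.6,"linear":[0,0,0],"twist":6.85},{"jaw":0.6,"linear":[0,0,0],"twist":6.85},{"jaw":0.6,"linear":[0,0,0],"twist":6.85}]'
python3 -m pendant '[{"jaw":0.6,"linear":[0,0,0],"twist":6.85},{"jaw":0.6,"linear":[0,0,0],"twist":6.85},{"jaw":0.6,"linear":[0,0,0],"twist":6.85},{"jaw":0.6,"linear":[0,0,0],"twist":6.85},{"jaw":0.6,"linear":[0,0,0],"twist":6.85},{"jaw":0.6,"linear":[0,0,0],"twist":6.85},{"jaw":0.6,"linear":[0,0,0],"twist":6.85},{"jaw":0.6,"linear":[0,0,0],"twist":6.85},{"jaw":0.6,"linear":[0,0,0],"twist":6.85},{"jaw":0.6,"linear":[0,0,0],"twist":6.85},{"jaw":0.6,"linear":[0,0,0],"twist":6.85},{"jaw":0.6,"linear":[0,0,0],"twist":6.85}]'
python3 - <<'E'
from h import *
go([.571,.1655,.128],41.6)
c=shot("wrist"); P=cloud(c); z=P[...,2];rr=np.linalg.norm(P[...,:2]-[.571,.1655],axis=-1)
np.savez("w2.npz",**c); cv2.imwrite("pics/w2.png",c["color"])
m=(z>.138)&(z<.152)&(rr<.05); Q=P[m][:,:2]; w,v=np.linalg.eigh(np.cov(Q.T)); print("bar",Q.mean(0),Q.shape,np.degrees(np.arctan2(v[1,1],v[0,1])),np.sqrt(w)*3.46)
E
```

```text
time: 3.2
position: [0.5737, 0.165, 0.3594]
tool_rot: [0.472, 0.882, -0.0, -0.0]
ft_force: [-0.3, -0.2, 0.7]
grip_width: 0.0531
grip_force: 0.0
time: 4.2
position: [0.5737, 0.165, 0.3594]
tool_rot: [0.935, 0.355, -0.0, -0.0]
ft_force: [-0.7, -0.6, 0.7]
grip_width: 0.0522
grip_force: 0.0
shift cm [-0.16 -0.21 23.14] len 23.14 yaw_x 41.5 twist -0.06465562044630246 q6 54.0
bar [0.57232508 0.16731346] (830, 2) -137.6845199734958 [0.01580166 0.05956222]
```

```bash

python3 -m pendant '[{"jaw":0.6,"linear":[-0.1,-0.2,4],"twist":0},{"jaw":0.6,"linear":[0,0,4],"twist":0},{"jaw":0.6,"linear":[0,0,4],"twist":0},{"jaw":0.6,"linear":[0,0,4],"twist":0},{"jaw":0.6,"linear":[0,0,4],"twist":0},{"jaw":0.6,"linear":[0,0,2],"twist":0},{"jaw":0.6,"linear":[0,0,1.1],"twist":0},{"jaw":0,"linear":[0,0,0],"twist":0},{"jaw":0,"linear":[0,0,0],"twist":0},{"jaw":0,"linear":[0,0,0],"twist":0},{"jaw":0,"linear":[0,0,0],"twist":0},{"jaw":0,"linear":[0,0,0],"twist":0}]' 25
python3 -m pendant '[{"jaw":0,"linear":[0,0,0],"twist":-6},{"jaw":0,"linear":[0,0,0],"twist":-6},{"jaw":0,"linear":[0,0,0],"twist":-6},{"jaw":0,"linear":[0,0,0],"twist":-6},{"jaw":0,"linear":[0,0,0],"twist":-6},{"jaw":0,"linear":[0,0,0],"twist":-6},{"jaw":0,"linear":[0,0,0],"twist":-6},{"jaw":0,"linear":[0,0,0],"twist":-6},{"jaw":0,"linear":[0,0,0],"twist":-6},{"jaw":0,"linear":[0,0,0],"twist":-6},{"jaw":0,"linear":[0,0,0],"twist":0},{"jaw":0,"linear":[0,0,0],"twist":0}]'
```

```text
time: 5.25
position: [0.573, 0.1658, 0.1305]
tool_rot: [0.934, 0.358, 0.002, 0.001]
ft_force: [0.2, -0.5, -0.4]
grip_width: 0.0268
grip_force: 0.0
time: 6.25
position: [0.5708, 0.1664, 0.1301]
tool_rot: [0.63, 0.776, 0.0, -0.001]
ft_force: [-5.1, 2.6, 6.6]
grip_width: 0.016
grip_force: 25.0
```

```bash

python3 -m pendant '[{"jaw":0,"linear":[0,0,0],"twist":0},{"jaw":0,"linear":[0,0,0],"twist":-6},{"jaw":0,"linear":[0,0,0],"twist":-6},{"jaw":0,"linear":[0,0,0],"twist":-6},{"jaw":0,"linear":[0,0,0],"twist":-6},{"jaw":0,"linear":[0,0,0],"twist":-6},{"jaw":0,"linear":[0,0,0],"twist":-6},{"jaw":0,"linear":[0,0,0],"twist":-6},{"jaw":0,"linear":[0,0,0],"twist":-6},{"jaw":0,"linear":[0,0,0],"twist":-6},{"jaw":0,"linear":[0,0,0],"twist":-6},{"jaw":0,"linear":[0,0,0],"twist":0}]'
python3 -m pendant '[{"jaw":0,"linear":[0,0,0],"twist":0},{"jaw":0,"linear":[0,0,0],"twist":0},{"jaw":0,"linear":[0,0,0],"twist":0},{"jaw":0,"linear":[0,0,0],"twist":0}]'
python3 -m pendant '[{"jaw":0,"linear":[0,0,0],"twist":-6},{"jaw":0,"linear":[0,0,0],"twist":-6},{"jaw":0,"linear":[0,0,0],"twist":-6},{"jaw":0,"linear":[0,0,0],"twist":-6},{"jaw":0,"linear":[0,0,0],"twist":-6},{"jaw":0,"linear":[0,0,0],"twist":-6},{"jaw":0,"linear":[0,0,0],"twist":-6},{"jaw":0,"linear":[0,0,0],"twist":-6},{"jaw":0,"linear":[0,0,0],"twist":-6},{"jaw":0,"linear":[0,0,0],"twist":-6},{"jaw":0,"linear":[0,0,0],"twist":0},{"jaw":0,"linear":[0,0,0],"twist":0}]'
python3 -m pendant '[{"jaw":0.6,"linear":[0,0,0],"twist":0},{"jaw":0.6,"linear":[0,0,0],"twist":0},{"jaw":0.6,"linear":[0,0,0],"twist":0},{"jaw":0.6,"linear":[0,0,0],"twist":0},{"jaw":0.6,"linear":[0,0,0],"twist":0},{"jaw":0.6,"linear":[0,0,-4],"twist":0},{"jaw":0.6,"linear":[0,0,-4],"twist":0}]'
python3 -c "
from h import *
go([.571,.166,.128],41.6)"
```

```text
time: 7.25
position: [0.5707, 0.1661, 0.1301]
tool_rot: [0.155, 0.988, 0.0, -0.001]
ft_force: [-5.2, 0.9, 6.5]
grip_width: 0.0162
grip_force: 25.0
time: 7.58
position: [0.5707, 0.1661, 0.1301]
tool_rot: [0.158, 0.987, 0.0, -0.001]
ft_force: [-3.7, 1.7, 5.6]
grip_width: 0.0157
grip_force: 25.0
time: 8.58
position: [0.5709, 0.1661, 0.13]
tool_rot: [-0.357, 0.934, 0.0, -0.0]
ft_force: [-3.4, 1.2, 6.0]
grip_width: 0.0161
grip_force: 25.0
time: 9.17
position: [0.5697, 0.1652, 0.2061]
tool_rot: [-0.358, 0.934, 0.001, -0.004]
ft_force: [1.1, -0.8, -0.1]
grip_width: 0.0497
grip_force: 0.0
shift cm [-0.2  -0.06  7.81] len 7.82 yaw_x -138.1 twist 0.3349992962836268 q6 -127.0
```

```bash

python3 -m pendant '[{"jaw":0.6,"linear":[0,0,0],"twist":7},{"jaw":0.6,"linear":[0,0,0],"twist":7},{"jaw":0.6,"linear":[0,0,0],"twist":7},{"jaw":0.6,"linear":[0,0,0],"twist":7},{"jaw":0.6,"linear":[0,0,0],"twist":7},{"jaw":0.6,"linear":[0,0,0],"twist":7},{"jaw":0.6,"linear":[0,0,0],"twist":7},{"jaw":0.6,"linear":[0,0,0],"twist":7},{"jaw":0.6,"linear":[0,0,0],"twist":7},{"jaw":0.6,"linear":[0,0,0],"twist":7},{"jaw":0.6,"linear":[0,0,0],"twist":7},{"jaw":0.6,"linear":[0,0,0],"twist":7}]'
python3 -m pendant '[{"jaw":0.6,"linear":[0,0,0],"twist":7},{"jaw":0.6,"linear":[0,0,0],"twist":7},{"jaw":0.6,"linear":[0,0,0],"twist":7},{"jaw":0.6,"linear":[0,0,0],"twist":7},{"jaw":0.6,"linear":[0,0,0],"twist":7},{"jaw":0.6,"linear":[0,0,0],"twist":7},{"jaw":0.6,"linear":[0,0,0],"twist":7},{"jaw":0.6,"linear":[0,0,0],"twist":7},{"jaw":0.6,"linear":[0,0,0],"twist":7},{"jaw":0.6,"linear":[0,0,0],"twist":7},{"jaw":0.6,"linear":[0,0,0],"twist":7},{"jaw":0.6,"linear":[0,0,0],"twist":5}]'
python3 -m pendant '[{"jaw":0.6,"linear":[0,0,0],"twist":7},{"jaw":0.6,"linear":[0,0,0],"twist":7},{"jaw":0.6,"linear":[0,0,0],"twist":0},{"jaw":0.6,"linear":[0,0,0],"twist":0}]'
python3 -c "
from h import *
go([.571,.166,.128],41.6)"
```

```text
time: 10.17
position: [0.5718, 0.1655, 0.2084]
tool_rot: [0.362, 0.932, -0.0, -0.0]
ft_force: [-0.6, 0.3, -0.3]
grip_width: 0.0523
grip_force: 0.0
time: 11.17
position: [0.5719, 0.1655, 0.2084]
tool_rot: [0.884, 0.467, -0.0, 0.0]
ft_force: [0.3, 0.5, 0.1]
grip_width: 0.0521
grip_force: 0.0
time: 11.5
position: [0.5718, 0.1655, 0.2084]
tool_rot: [0.933, 0.359, -0.0, 0.0]
ft_force: [-0.4, 1.3, -0.3]
grip_width: 0.0522
grip_force: 0.0
shift cm [-0.03 -0.09  8.04] len 8.04 yaw_x 42.1 twist 0.5361379015717205 q6 53.0
```

```bash

python3 -m pendant '[{"jaw":0.6,"linear":[0,-0.1,3],"twist":0.5},{"jaw":0.6,"linear":[0,0,3],"twist":0},{"jaw":0.4,"linear":[0,0,2],"twist":0},{"jaw":0,"linear":[0,0,0],"twist":0},{"jaw":0,"linear":[0,0,0],"twist":0},{"jaw":0,"linear":[0,0,0],"twist":0},{"jaw":0,"linear":[0,0,0],"twist":0},{"jaw":0,"linear":[0,0,0],"twist":0},{"jaw":0,"linear":[0,0,0],"twist":0},{"jaw":0,"linear":[0,0,0],"twist":0},{"jaw":0,"linear":[0,0,0],"twist":0},{"jaw":0,"linear":[0,0,0],"twist":0}]'
python3 -m pendant '[{"jaw":0,"linear":[0,0,0],"twist":-6},{"jaw":0,"linear":[0,0,0],"twist":-6},{"jaw":0,"linear":[0,0,0],"twist":-6},{"jaw":0,"linear":[0,0,0],"twist":-6},{"jaw":0,"linear":[0,0,0],"twist":-6},{"jaw":0,"linear":[0,0,0],"twist":-6},{"jaw":0,"linear":[0,0,0],"twist":-6},{"jaw":0,"linear":[0,0,0],"twist":-6},{"jaw":0,"linear":[0,0,0],"twist":-6},{"jaw":0,"linear":[0,0,0],"twist":-6},{"jaw":0,"linear":[0,0,0],"twist":0},{"jaw":0,"linear":[0,0,0],"twist":0}]'
python3 -m pendant '[{"jaw":0.6,"linear":[0,0,0],"twist":0},{"jaw":0.6,"linear":[0,0,0],"twist":0},{"jaw":0.6,"linear":[0,0,0],"twist":0},{"jaw":0.6,"linear":[0,0,0],"twist":0},{"jaw":0.6,"linear":[0,0,0],"twist":0},{"jaw":0.6,"linear":[0,0,-4],"twist":0},{"jaw":0.6,"linear":[0,0,-4],"twist":0},{"jaw":0.6,"linear":[0,0,-4],"twist":0},{"jaw":0.6,"linear":[0,0,-4],"twist":0}]'
python3 - <<'E'
from h import *
go([.45,-.05,.25],180)
c=shot("scene"); cv2.imwrite("pics/s3.png",c["color"][130:330,160:480].repeat(2,0).repeat(2,1)); np.savez("s3.npz",**c)
E
```

```text
time: 12.5
position: [0.5716, 0.1667, 0.1299]
tool_rot: [0.935, 0.354, 0.001, -0.0]
ft_force: [-1.9, 1.1, 6.1]
grip_width: 0.0158
grip_force: 24.9
time: 13.5
position: [0.5706, 0.1672, 0.1299]
tool_rot: [0.633, 0.774, 0.0, -0.001]
ft_force: [-2.9, 2.9, 8.3]
grip_width: 0.0159
grip_force: 25.0
time: 14.25
position: [0.5708, 0.1662, 0.2898]
tool_rot: [0.633, 0.774, -0.0, -0.0]
ft_force: [0.7, -0.1, -0.5]
grip_width: 0.0519
grip_force: 0.0
shift cm [-18.79 -16.13   4.  ] len 25.08 yaw_x 101.5 twist -78.53831256274088 q6 -6.0
```

View pics/s3.png

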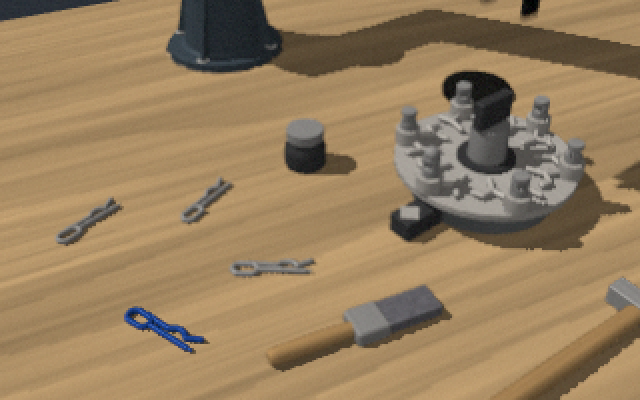

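```bash

python3 -m pendant '[{"jaw":0.6,"linear":[-4,-0.64,0],"twist":0},{"jaw":0.6,"linear":[-4,-0.64,0],"twist":0},{"jaw":0.6,"linear":[-4,-0.64,0],"twist":0},{"jaw":0.6,"linear":[-4,-0.64,0],"twist":0},{"jaw":0.6,"linear":[-4,-0.64,0],"twist":0},{"jaw":0.6,"linear":[-4,-0.64,0],"twist":0},{"jaw":0.6,"linear":[-4,-0.64,0],"twist":0},{"jaw":0.6,"linear":[-4,-0.64,0],"twist":0},{"jaw":0.6,"linear":[0,0,3],"twist":7},{"jaw":0.6,"linear":[0,0,3],"twist":7},{"jaw":0.6,"linear":[0,0,3],"twist":7},{"jaw":0.6,"linear":[0,0,0],"twist":7}]'
python3 -m pendant '[{"jaw":0.6,"linear":[0,0,0],"twist":7},{"jaw":0.6,"linear":[0,0,0],"twist":6.5},{"jaw":0.6,"linear":[0,0,0],"twist":0},{"jaw":0.6,"linear":[0,0,0],"twist":0}]'
cat >> h.py <<'E'
from scipy.optimize import minimize
from scipy.ndimage import map_coordinates
def clipfit(c,guess,half=.09,mm=.5):
    """guess (x,y,theta_deg) of loop centre -> fitted, via topdown mask"""
    x0,y0=guess[:2]; im=topdown(c,x0-half,x0+half,y0-half,y0+half,.0035,mm)
    hsv=cv2.cvtColor(im,cv2.COLOR_BGR2HSV); m=((hsv[...,1]<70)&(hsv[...,2]>70)).astype(np.float32)
    g=cv2.GaussianBlur(m,(0,0),3)
    t=np.linspace(0,2*np.pi,60,endpoint=False)
    # stadium centreline 29x17: radius 8.5, straight half 6
    loop=np.stack([np.clip(1.8*np.cos(t),-1,1)*6+8.5*np.cos(t),8.5*np.sin(t)],1)
    leg=np.stack([np.linspace(18,78,60),np.zeros(60)],1)
    hole=np.stack([np.linspace(-7,7,20),np.zeros(20)],1)
    out=np.vstack([np.stack([np.linspace(-14,76,60),np.full(60,-18)],1)[:20],np.stack([np.linspace(25,85,30),np.full(30,-7)],1),np.stack([np.linspace(82,88,12),np.zeros(12)],1),np.stack([np.full(12,-22),np.linspace(-8,8,12)],1)])
    pts=np.vstack([loop,leg,hole,out])/1000; w=np.r_[np.ones(60)/60,np.ones(60)/60,-.5*np.ones(20)/20,-np.ones(len(out))/len(out)]
    def f(p):
        a=np.radians(p[2]); q=pts@np.array([[np.cos(a),np.sin(a)],[-np.sin(a),np.cos(a)]])+p[:2]
        r=(x0+half-q[:,0])*1000/mm; cc=(y0+half-q[:,1])*1000/mm
        return -(w*map_coordinates(g,[r,cc],order=1)).sum()
    best=None
    for da in(-12,0,12):
        for dx in(-.01,0,.01):
            for dy in(-.01,0,.01):
                s=np.array([x0+dx,y0+dy,guess[2]+da]); r=minimize(f,s,method="Nelder-Mead",options=dict(initial_simplex=[s,s+[.006,0,0],s+[0,.006,0],s+[0,0,6]]))
                if best is None or r.fun<best.fun: best=r
    p=best.x; a=np.radians(p[2]); k=lambda X,Y:(int((y0+half-(p[1]+X*np.sin(a)+Y*np.cos(a)))*1000/mm),int((x0+half-(p[0]+X*np.cos(a)-Y*np.sin(a)))*1000/mm))
    cv2.line(im,k(0,0),k(.08,0),(0,0,255),1); cv2.line(im,k(0,-.012),k(0,.012),(0,255,0),1)
    print("clip",p.round(4),"score",round(-best.fun,3)); return p,im
E
python3 - <<'E'
from h import *
c=shot("wrist"); np.savez("w4.npz",**c); cv2.imwrite("pics/w4.png",c["color"])
p,im=clipfit(c,(.578,-.187,60)); cv2.imwrite("pics/w4t.png",im)
q,i2=clipfit(ld("w1.npz"),(.578,-.187,60)); cv2.imwrite("pics/w4v.png",np.hstack([im,i2]))
go([p[0],p[1],.2],p[2])
for g in ((.576,-.186,60),): pass
w=ld("w1.npz")
# crops 1,2 : loop px (225,100),(525-300,95)
for (px,py),(cx_,cy_) in (((.40665,-.33279),(228,105)),((.43241,-.17953),(228,95))):
    clipfit(w,(px+.06-cy_*.0004,py+.06-cx_*.0004,115))
E
```

```text
time: 15.3
position: [0.5804, -0.1565, 0.1919]
tool_rot: [0.804, 0.595, -0.003, -0.006]
ft_force: [-0.6, 1.0, 0.2]
grip_width: 0.0523
grip_force: 0.0
time: 15.63
position: [0.5845, -0.1575, 0.1982]
tool_rot: [0.865, 0.501, -0.0, -0.0]
ft_force: [0.3, -0.8, -0.4]
grip_width: 0.0526
grip_force: 0.0
clip [ 0.5791 -0.1858 60.5348] score 1.946
clip [ 0.5793 -0.1857 60.2537] score 1.962
shift cm [-2.73  0.94 -0.16] len 2.89 yaw_x 60.1 twist -0.4071465573830153 q6 4.0
clip [  0.4235  -0.3627 113.5047] score 1.962
clip [  0.4521  -0.2096 120.6142] score 1.957
```

View pics/w4v.png

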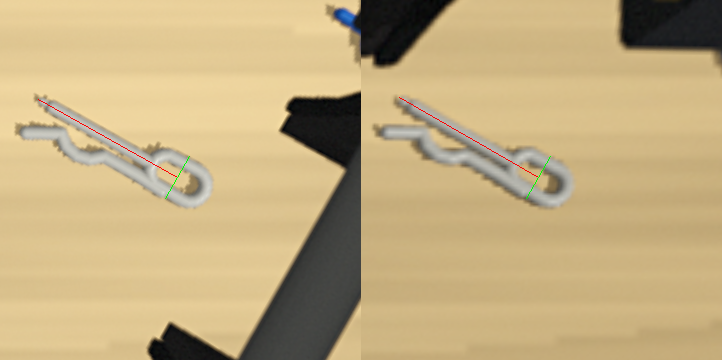

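The fit lies on the grey clip's loop and leg, and both views agree. I descend and grip.

```bash

python3 -m pendant '[{"jaw":0.6,"linear":[-2.73,0.94,0],"twist":-0.4},{"jaw":0.6,"linear":[0,0,4],"twist":0},{"jaw":0.6,"linear":[0,0,4],"twist":0},{"jaw":0.6,"linear":[0,0,4],"twist":0},{"jaw":0.6,"linear":[0,0,3],"twist":0},{"jaw":0.6,"linear":[0,0,2],"twist":0},{"jaw":0.6,"linear":[0,0,0.6],"twist":0},{"jaw":0.6,"linear":[0,0,0],"twist":0},{"jaw":0.6,"linear":[0,0,0],"twist":0}]'
python3 -c "
from h import *
go([.5791,-.1858,.0185],60.5); print(robot.get_obs()['position'])"
```

```text
time: 16.43
position: [0.5798, -0.1861, 0.0233]
tool_rot: [0.864, 0.503, 0.0, 0.001]
ft_force: [-0.3, 0.4, 0.1]
grip_width: 0.0522
grip_force: 0.0
shift cm [-0.01 -0.08  0.48] len 0.48 yaw_x 60.4 twist -0.07412976101815616 q6 1.0
[ 0.57980068 -0.18612334  0.02327026]
```

```bash

python3 -m pendant '[{"jaw":0.6,"linear":[0,0,0.48],"twist":0},{"jaw":0.4,"linear":[0,0,0],"twist":0},{"jaw":0,"linear":[0,0,0],"twist":0},{"jaw":0,"linear":[0,0,0],"twist":0},{"jaw":0,"linear":[0,0,0],"twist":0},{"jaw":0,"linear":[0,0,0],"twist":0},{"jaw":0,"linear":[0,0,0],"twist":0},{"jaw":0,"linear":[0,0,0],"twist":0},{"jaw":0,"linear":[0,0,0],"twist":0},{"jaw":0,"linear":[0,0,0],"twist":0}]' 45
python3 -c "
from h import *
o=robot.get_obs(); print(o['position'],o['ft_force'],o['grip_width'])
import numpy as np
C=np.array([.571,.166]); e=np.array([np.cos(np.radians(-78.3)),np.sin(np.radians(-78.3))]); s=C+e*.245; go([s[0],s[1],o['position'][2]+.0865],101.7)"
```

```text
time: 17.27
position: [0.5793, -0.1859, 0.0181]
tool_rot: [0.864, 0.503, 0.0, 0.0]
ft_force: [-0.5, 0.0, 3.6]
grip_width: 0.023
grip_force: 45.0
[ 0.57926566 -0.18585423  0.01811126] [-0.51452954  0.02264001  3.64136694] 0.022976101735736738
shift cm [11.78 -1.93 -8.65] len 14.74 yaw_x 60.4 twist -41.32602348732922 q6 1.0
```

```bash

python3 -m pendant '[{"jaw":0,"linear":[0,0,-3],"twist":0},{"jaw":0,"linear":[0,0,-3],"twist":0},{"jaw":0,"linear":[0,0,-2.65],"twist":0},{"jaw":0,"linear":[3.93,-0.64,0],"twist":0},{"jaw":0,"linear":[3.93,-0.64,0],"twist":0},{"jaw":0,"linear":[3.93,-0.64,0],"twist":0},{"jaw":0,"linear":[0,0,0],"twist":-6.9},{"jaw":0,"linear":[0,0,0],"twist":-6.9},{"jaw":0,"linear":[0,0,0],"twist":-6.9},{"jaw":0,"linear":[0,0,0],"twist":-6.9},{"jaw":0,"linear":[0,0,0],"twist":-6.9},{"jaw":0,"linear":[0,0,0],"twist":-6.8}]'
python3 -m pendant '[{"jaw":0,"linear":[0,0,0],"twist":0},{"jaw":0,"linear":[0,0,0],"twist":0}]'
python3 - <<'E'
from h import *
c=shot("wrist"); np.savez("w5.npz",**c); s=shot("side"); np.savez("side5.npz",**s)
u,v=proj(s,[.60,.03,.09]); print(u,v); u,v=int(u),int(v)
a=cv2.resize(s["color"][v-60:v+60,u-60:u+60],(480,480),interpolation=cv2.INTER_CUBIC)
cv2.imwrite("pics/v5.png",np.hstack([a[:400],c["color"][:,160:480]]))
print(robot.get_obs()["position"],robot.get_obs()["ft_force"])
C=np.array([.571,.166]); e=np.array([np.cos(np.radians(-78.3)),np.sin(np.radians(-78.3))]); q=C+e*.245; go([q[0],q[1],.1046],101.7)
P=cloud(c); z=P[...,2]; rr=np.linalg.norm(P[...,:2]-C,axis=-1)
m=(z>.138)&(z<.152)&(rr<.05); Q=P[m][:,:2]
if len(Q)>9: w,v=np.linalg.eigh(np.cov(Q.T)); print("bar",Q.mean(0),Q.shape,np.degrees(np.arctan2(v[1,1],v[0,1])),np.sqrt(w)*3.46)
m=((z>.09)&(rr>.08)&(rr<.14)&(z<.125)).astype(np.uint8)
n,l,st,ce=cv2.connectedComponentsWithStats(m)
for i in range(1,n):
    if st[i,4]>25:
        Q=P[l==i]; zt=np.percentile(Q[:,2],95); t=Q[Q[:,2]>zt-.004]; a=t.mean(0)
        print("pin",ce[i].round(),a.round(4),"zmax",zt.round(4),"r",np.hypot(*(a[:2]-C)).round(4),"ang",np.degrees(np.arctan2(*(a[:2]-C)[::-1])).round(1))
E
```

```text
time: 18.27
position: [0.6202, -0.0735, 0.1036]
tool_rot: [0.629, 0.777, -0.0, -0.001]
ft_force: [0.3, 0.3, -0.8]
grip_width: 0.0234
grip_force: 45.0
time: 18.43
position: [0.6204, -0.0737, 0.1038]
tool_rot: [0.633, 0.774, -0.0, -0.0]
ft_force: [0.0, 0.6, -1.1]
grip_width: 0.0232
grip_force: 45.0
315.0385082768028 180.36339469662855
[ 0.62049514 -0.07373768  0.10393193] [ 0.00692388 -0.18834607 -1.19513526]
shift cm [-0.02  0.01 -0.07] len 0.07 yaw_x 101.5 twist -0.16103457819369282 q6 -29.0
```

View pics/v5.png

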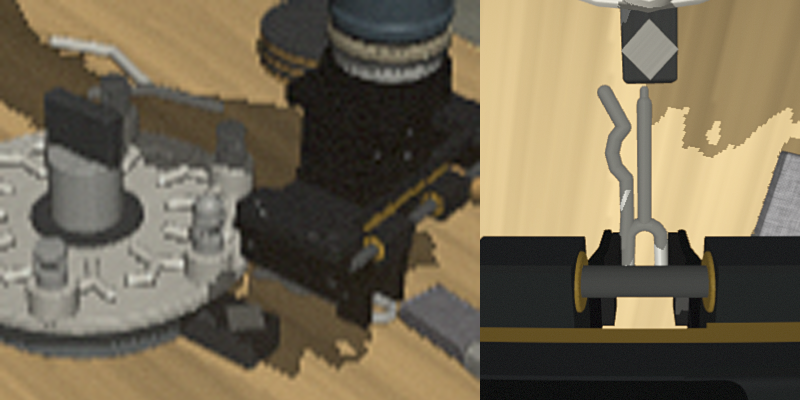

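```bash
cat >> h.py <<'E'
C=np.array([.571,.166])
def line(c,e,zleg=.09):
    """leg centre line in wrist picture vs. radial line through diamond; e: unit outward"""
    hsv=cv2.cvtColor(c["color"],cv2.COLOR_BGR2HSV); P=cloud(c); pts=[]; zs=[]
    for v in range(104,215,6):
        r=P[v,295:360,2]; m=(r>.08)&(r<.105)
        idx=np.where(m)[0]
        # leg: the rightmost run
        if len(idx)<4: continue
        j=idx[-1]; k=j
        while k-1 in idx: k-=1
        if j-k<30: 
            pts.append(onplane(c,295+(j+k)/2,v,zleg)); zs.append(np.median(P[v,295+k+1:295+j,2]))
    pts=np.array(pts); vx,vy,x0,y0=cv2.fitLine(pts[:,:2].astype(np.float32),cv2.DIST_HUBER,0,.001,.001)[:,0]
    if vx*e[0]+vy*e[1]>0: vx,vy=-vx,-vy
    g=c["color"][:110,290:380].astype(int); 
    n=np.array([-e[1],e[0]])
    print("n",len(pts),"leg dir",np.degrees(np.arctan2(vy,vx)).round(2),"top z",np.median(zs).round(4),"lateral of leg at r=.11 from axis C (along n)",)
    p0=np.array([x0,y0]); d=np.array([vx,vy]); t=((C+e*.11-p0)@d); print("leg lateral mm",((p0+d*t-C)@n*1000).round(2))
    return d
E
python3 - <<'E'
from h import *
c=ld("w5.npz"); a=np.radians(-78.3); e=np.array([np.cos(a),np.sin(a)]); n=np.array([-e[1],e[0]])
line(c,e)
w=ld("w1.npz")
g=cv2.cvtColor(c["color"],cv2.COLOR_BGR2GRAY)
roi=g[15:82,302:360]; m=(roi>120).astype(np.uint8); k,l,st,ce=cv2.connectedComponentsWithStats(m)
for i in range(1,k):
    if st[i,4]>150: u,v=ce[i]+[302,15]; d=onplane(c,u,v,.028)[:2]; q=d-C; print("diamond",(u,v),st[i],d,"r",np.hypot(*q),"ang",np.degrees(np.arctan2(q[1],q[0])),"lat mm",q@n*1000)
# leg tip
P=cloud(c); print([ (v,P[v,322:327,2].round(3)) for v in (80,84,88,92,96)])
print("tip",onplane(c,324,86,.09), "should", np.array(robot.get_obs()["position"][:2])+.08*-e)
print("table z",np.median(P[100:200,200:260,2]))
E
```

```text
n 19 leg dir 101.51 top z 0.0919 lateral of leg at r=.11 from axis C (along n)
leg lateral mm 0.14
diamond (np.float64(331.4097924427887), np.float64(49.07982969664715)) [   0    0   58   67 1879] [0.60395263 0.028688  ] r 0.1412106971627568 ang -76.5051528874332 lat mm 4.422841673372601
[(80, array([0.028, 0.027, 0.027, 0.028, 0.027])), (84, array([-0.   ,  0.   ,  0.   ,  0.001,  0.001])), (88, array([0.09 , 0.091, 0.09 , 0.091, 0.092])), (92, array([0.091, 0.09 , 0.09 , 0.09 , 0.091])), (96, array([0.091, 0.092, 0.091, 0.09 , 0.091]))]
tip [0.60441811 0.00442412 0.09      ] should [0.60427215 0.00460015]
table z -0.00013523647280093922
```

```bash

python3 -m pendant '[{"jaw":0,"linear":[1,0,-0.07],"twist":-0.15},{"jaw":0,"linear":[2,0,0],"twist":0},{"jaw":0,"linear":[0,0,0],"twist":0},{"jaw":0,"linear":[0,0,0],"twist":0}]'
python3 - <<'E'
from h import *
c=shot("wrist"); np.savez("w6.npz",**c); cv2.imwrite("pics/w6.png",cv2.resize(c["color"][0:260,200:460],(598,598),interpolation=cv2.INTER_CUBIC))
a=np.radians(-78.3); e=np.array([np.cos(a),np.sin(a)]); line(c,e)
P=cloud(c); print([(v,np.median(P[v,322:327,2]).round(4)) for v in range(90,220,10)])
print(robot.get_obs()["position"])
E
```

```text
time: 18.87
position: [0.614, -0.0432, 0.1049]
tool_rot: [0.63, 0.777, -0.0, -0.0]
ft_force: [0.8, 0.0, -1.4]
grip_width: 0.0232
grip_force: 45.0
n 19 leg dir 102.05 top z 0.0931 lateral of leg at r=.11 from axis C (along n)
leg lateral mm -0.82
[(90, np.float64(0.0919)), (100, np.float64(0.0928)), (110, np.float64(0.0931)), (120, np.float64(0.0938)), (130, np.float64(0.0942)), (140, np.float64(0.0933)), (150, np.float64(0.0939)), (160, np.float64(0.0941)), (170, np.float64(0.0933)), (180, np.float64(0.0936)), (190, np.float64(0.0936)), (200, np.float64(0.0932)), (210, np.float64(0.0938))]
[ 0.61459376 -0.04396156  0.10507294]
```

View pics/w6.png

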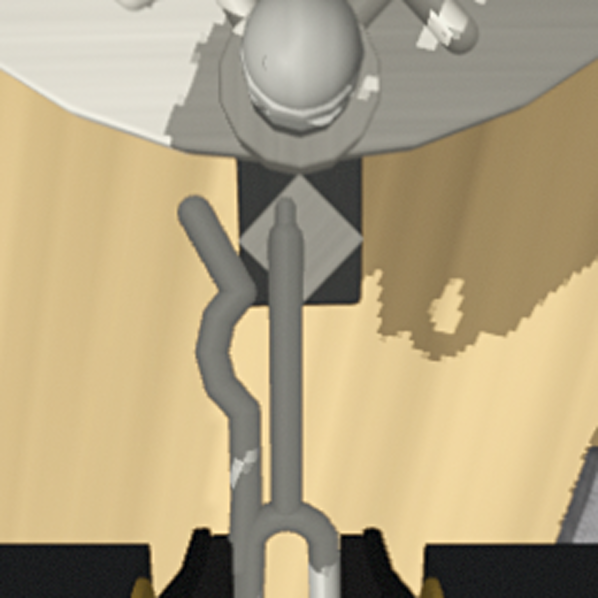

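```bash
python3 - <<'E'
from h import *
c=ld("w6.npz"); a=np.radians(-78.3); e=np.array([np.cos(a),np.sin(a)]); n=np.array([-e[1],e[0]])
for nm,u,v,z in(("ball",331.3,20.9,.103),("dia",330.4,103.5,.028),("legtip",324.5,92,.09),("legbase",324.8,215,.09)):
    p=onplane(c,u,v,z); q=p[:2]-C; print(nm,p.round(4),"r",np.hypot(*q).round(4),"lat",(q@n*1000).round(2),"ang",np.degrees(np.arctan2(q[1],q[0])).round(2))
# disc rim circle fit from this and earlier picture
b=onplane(c,331.3,20.9,.103); d=onplane(c,330.4,103.5,.028); print("dir dia->ball",np.degrees(np.arctan2(b[1]-d[1],b[0]-d[0])))
s=ld("s3.npz"); P=cloud(s); z=P[...,2]
for nm in("scene","side5"):
    s=ld("s3.npz") if nm=="scene" else ld("side5.npz")
    hsv=s["color"]
o=robot.get_obs(); print(o["position"])
E
```

```text
ball [0.5954 0.0589 0.103 ] r 0.1098 lat 2.17 ang -77.17
dia [0.603 0.028 0.028] r 0.1417 lat 3.38 ang -76.93
legtip [0.5983 0.0324 0.09  ] r 0.1363 lat -0.37 ang -78.45
legbase [ 0.6104 -0.0241  0.09  ] r 0.1941 lat 0.02 ang -78.29
dir dia->ball 103.87074891853023
[ 0.61459376 -0.04396156  0.10507294]
```

```bash

python3 -m pendant '[{"jaw":0,"linear":[0,0.42,0],"twist":-1},{"jaw":0,"linear":[0,0,0],"twist":0},{"jaw":0,"linear":[0,0,0],"twist":0}]'
python3 - <<'E'
from h import *
c=shot("wrist"); np.savez("w7.npz",**c)
e=np.array([.2198,-.9755]); d=line(c,e)
P=cloud(c); rr=P[...,2]
# leg vs ball/diamond: ball outline by depth
m=((P[...,2]>.096)&(P[...,2]<.12)); m[60:]=0; v,u=np.where(m); print("ball cols",u.min(),u.max(),"rows",v.max())
vv=[ (r,u[v==r].min(),u[v==r].max()) for r in (5,10,15,20,25,30)]; print(vv)
B=onplane(c,np.mean([ (a+b)/2 for _,a,b in vv]),20.9,.103); print("ball",B)
n=np.array([-d[1],d[0]])
for u_ in (300,):
  pts=[]
  for r in range(110,210,10):
    i=np.where((rr[r,295:360]>.08)&(rr[r,295:360]<.105))[0]; j=i[-1];k=j
    while k-1 in i:k-=1
    pts.append(onplane(c,295+(j+k)/2,r,.09)[:2])
  print("ball off leg line mm (left +)",((B[:2]-np.mean(pts,0))@n*1000).round(2))
print(robot.get_obs()["position"])
cv2.imwrite("pics/w7.png",cv2.resize(c["color"][0:200,230:430],(600,600),interpolation=cv2.INTER_CUBIC))
E
```

```text
time: 19.17
position: [0.6194, -0.0442, 0.1051]
tool_rot: [0.624, 0.781, 0.0, 0.001]
ft_force: [-0.5, -0.5, -0.3]
grip_width: 0.0233
grip_force: 45.0
n 19 leg dir 102.81 top z 0.0932 lateral of leg at r=.11 from axis C (along n)
leg lateral mm 0.8
ball cols 295 349 rows 47
[(5, np.int64(297), np.int64(347)), (10, np.int64(296), np.int64(348)), (15, np.int64(295), np.int64(349)), (20, np.int64(296), np.int64(349)), (25, np.int64(297), np.int64(347)), (30, np.int64(298), np.int64(346))]
ball [0.595639   0.05682669 0.103     ]
ball off leg line mm (left +) 0.79
[ 0.61901381 -0.04410828  0.10492858]
```

View pics/w7.png

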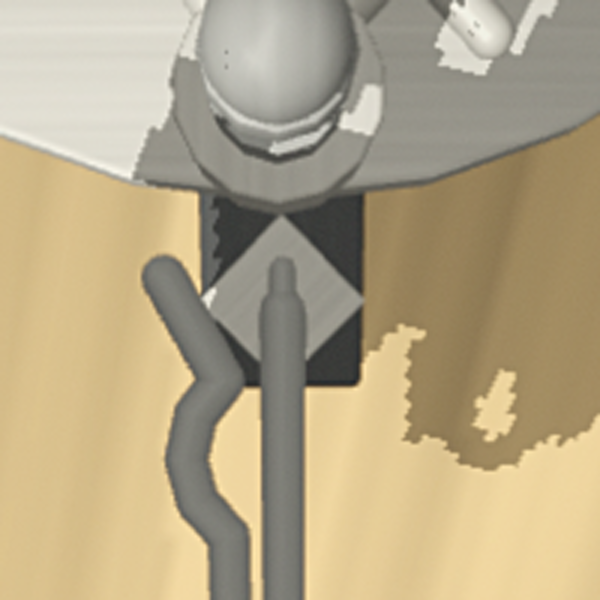

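```bash

python3 -m pendant '[{"jaw":0,"linear":[0,0.05,0],"twist":-0.7},{"jaw":0,"linear":[0.5,0,0],"twist":0},{"jaw":0,"linear":[0.5,0,0],"twist":0},{"jaw":0,"linear":[0.5,0,0],"twist":0},{"jaw":0,"linear":[0.4,0,0],"twist":0},{"jaw":0,"linear":[0.4,0,0],"twist":0},{"jaw":0,"linear":[0,0,0],"twist":0}]'
python3 -m pendant '[{"jaw":0,"linear":[0,0,0],"twist":0},{"jaw":0,"linear":[0,0,0],"twist":0}]'
python3 -c "
from h import *
o=robot.get_obs();print(o['position'],o['ft_force'],o['moment']); go([.5956+.05*.2334,.0568-.05*.9724,.105],103.5)"
```

```text
time: 19.8
position: [0.6133, -0.0199, 0.105]
tool_rot: [0.619, 0.786, -0.0, -0.0]
ft_force: [0.2, -0.3, 0.2]
grip_width: 0.0227
grip_force: 45.0
time: 19.97
position: [0.6139, -0.0211, 0.105]
tool_rot: [0.619, 0.786, 0.0, 0.0]
ft_force: [0.4, 0.4, -0.2]
grip_width: 0.023
grip_force: 45.0
[ 0.6139046  -0.02107707  0.105014  ] [ 0.41249585  0.3783943  -0.18462477] [-0.1062901   0.04705293  0.03230207]
shift cm [3.   0.04 0.  ] len 3.0 yaw_x 103.5 twist 0.0399542861414659 q6 -26.0
```

The tip has gone into the hole with no force. I push on.

```bash

python3 -m pendant '[{"jaw":0,"linear":[0.4,0,0],"twist":0},{"jaw":0,"linear":[0.4,0,0],"twist":0},{"jaw":0,"linear":[0.4,0,0],"twist":0},{"jaw":0,"linear":[0,0,0],"twist":0}]' 55
python3 -m pendant '[{"jaw":0,"linear":[0.4,0,0],"twist":0},{"jaw":0,"linear":[0.4,0,0],"twist":0},{"jaw":0,"linear":[0.2,0,0],"twist":0},{"jaw":0,"linear":[0,0,0],"twist":0}]'
python3 -m pendant '[{"jaw":0,"linear":[0.3,0,0],"twist":0},{"jaw":0,"linear":[0.3,0,0],"twist":0},{"jaw":0,"linear":[0.2,0,0],"twist":0},{"jaw":0,"linear":[0,0,0],"twist":0},{"jaw":0,"linear":[0,0,0],"twist":0}]'
python3 - <<'E'
from h import *
c=shot("wrist"); np.savez("w8.npz",**c); cv2.imwrite("pics/w8.png",c["color"][0:280,150:500])
go([.5956+.05*.2334,.0568-.05*.9724,.105],103.5)
E
```

```text
time: 20.3
position: [0.6107, -0.0088, 0.1049]
tool_rot: [0.619, 0.786, -0.0, -0.0]
ft_force: [0.2, 0.4, -0.8]
grip_width: 0.0234
grip_force: 55.0
time: 20.63
position: [0.6107, -0.0031, 0.1058]
tool_rot: [0.618, 0.786, -0.001, 0.004]
ft_force: [0.8, -9.8, -0.8]
grip_width: 0.0228
grip_force: 55.0
time: 21.05
position: [0.6064, 0.0088, 0.1048]
tool_rot: [0.619, 0.785, 0.0, -0.001]
ft_force: [0.1, 0.5, -0.6]
grip_width: 0.0233
grip_force: 55.0
shift cm [-0.07  0.07 -0.02] len 0.1 yaw_x 103.5 twist 0.03471901378061659 q6 -23.0
```

View pics/w8.png

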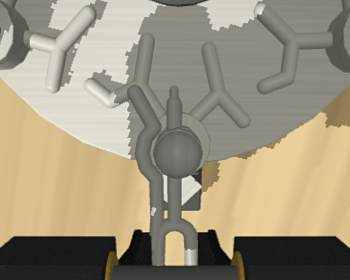

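The wrist view shows the leg through the ball pin, with its tip at crop (174,90), and the bow notch round the pin. Force peaked at about 10 N and then dropped to 0. A quick seat check follows, then release.

```bash
python3 - <<'E'
from h import *
c=ld("w8.npz"); B=onplane(c,150+179,153,.103); T=onplane(c,150+174,88,.09); o=robot.get_obs()["position"]
print("ball",B,"tip",T,"tip-ball",np.linalg.norm((T-B)[:2]),"tcp-ball",np.linalg.norm((o-B)[:2]),"tcp-tip",np.linalg.norm((o-T)[:2]))
E
python3 -m pendant '[{"jaw":0.5,"linear":[0,0,0],"twist":0},{"jaw":0.5,"linear":[0,0,0],"twist":0},{"jaw":0.5,"linear":[0,0,0],"twist":0},{"jaw":0.5,"linear":[0,0,0],"twist":0},{"jaw":0.5,"linear":[0,0,0],"twist":0},{"jaw":0.5,"linear":[0,0,-4],"twist":0},{"jaw":0.5,"linear":[0,0,-4],"twist":0},{"jaw":0.5,"linear":[0,0,-4],"twist":0},{"jaw":0.5,"linear":[0,0,-4],"twist":0},{"jaw":0.5,"linear":[0,0,0],"twist":0},{"jaw":0.5,"linear":[0,0,0],"twist":0}]'
python3 - <<'E'
from h import *
s=shot("wrist"); np.savez("w9.npz",**s); P=cloud(s); z=P[...,2]; rr=np.linalg.norm(P[...,:2]-C,axis=-1)
cv2.imwrite("pics/w9.png",s["color"])
m=(z>.138)&(z<.152)&(rr<.05); Q=P[m][:,:2]; w,v=np.linalg.eigh(np.cov(Q.T)); b=np.degrees(np.arctan2(v[1,1],v[0,1]));print("bar",Q.mean(0),Q.shape,b,np.sqrt(w)*3.46)
go([.571,.1665,.21],b)
E
```

```text
ball [0.59630398 0.05962203 0.103     ] tip [0.58785414 0.08552691 0.09      ] tip-ball 0.027248168503626193 tcp-ball 0.05190995498838078 tcp-tip 0.07903098938810589
time: 22.02
position: [0.6084, 0.0078, 0.2683]
tool_rot: [0.619, 0.785, 0.002, 0.003]
ft_force: [0.1, 0.6, -1.0]
grip_width: 0.0434
grip_force: 0.0
bar [0.57687549 0.14129093] (371, 2) -166.51428556486036 [0.01043881 0.01536405]
shift cm [16.24  0.22  5.57] len 17.17 yaw_x 103.5 twist -89.96126154992493 q6 -23.0
```

View pics/w9.png

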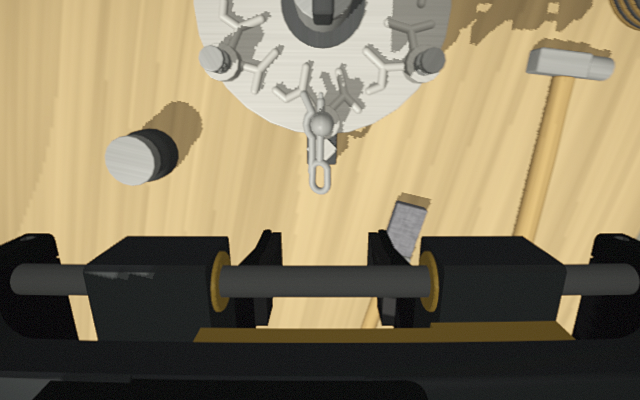

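```bash
python3 - <<'E'
from h import *
c=ld("w9.npz"); P=cloud(c)
# loop extents along column ~320
m=(P[...,2]>.065)&(P[...,2]<.1); m[:130]=0
v,u=np.where(m[:, 300:340]); print("rows",v.min(),v.max(),"u at bottom",u[v>180].mean()+300)
B=onplane(c,320.5,124,.103); k=v.max()
for r,zz in((k+.5,.083),(k-35,.085)): L=onplane(c,319.5,r,zz); print(r,L,np.linalg.norm((L-B)[:2]),bydepth(c,319,r-2))
print("ball",B)
cv2.imwrite("pics/w9c.png",cv2.resize(c["color"][90:210,260:380],(600,600),interpolation=cv2.INTER_CUBIC))
E
```

```text
rows 130 194 u at bottom 320.84615384615387
194.5 [ 0.60923549 -0.00917314  0.083     ] 0.0700976617003695 [ 0.60813876 -0.00661713  0.08556463]
159 [0.60096352 0.0257445  0.085     ] 0.034220683750725026 [0.59994351 0.0280799  0.08860197]
ball [0.59402596 0.05925458 0.103     ]
```

View pics/w9c.png

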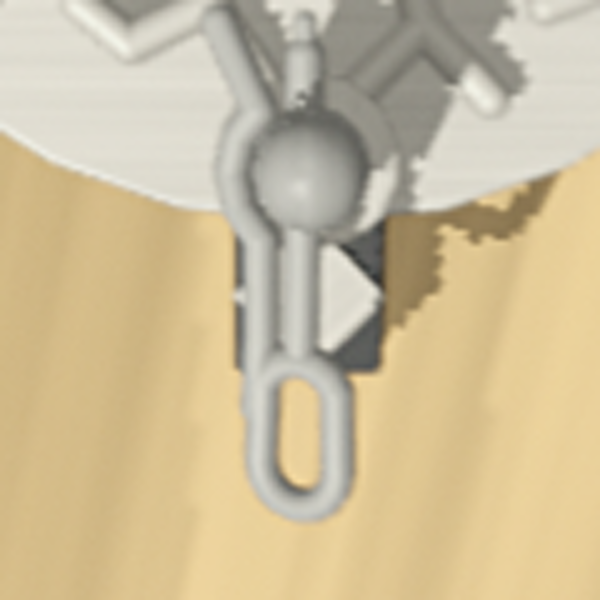

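The clip is sprung round the ball pin, with the notch centred on it. Next: one click.

```bash

python3 -m pendant '[{"jaw":0.6,"linear":[4.06,0.05,0],"twist":1},{"jaw":0.6,"linear":[4.06,0.05,0],"twist":0},{"jaw":0.6,"linear":[4.06,0.05,0],"twist":0},{"jaw":0.6,"linear":[4.06,0.05,0],"twist":0},{"jaw":0.6,"linear":[0,0,4],"twist":0},{"jaw":0.6,"linear":[0,0,4],"twist":0},{"jaw":0.6,"linear":[0,0,4],"twist":0},{"jaw":0.6,"linear":[0,0,1.8],"twist":0},{"jaw":0.5,"linear":[0,0,0],"twist":0},{"jaw":0,"linear":[0,0,0],"twist":0},{"jaw":0,"linear":[0,0,0],"twist":0},{"jaw":0,"linear":[0,0,0],"twist":0}]' 25
python3 -m pendant '[{"jaw":0,"linear":[0,0,0],"twist":0},{"jaw":0,"linear":[0,0,0],"twist":0},{"jaw":0,"linear":[0,0,0],"twist":0},{"jaw":0,"linear":[0,0,0],"twist":0},{"jaw":0,"linear":[0,0,0],"twist":0},{"jaw":0,"linear":[0,0,0],"twist":0}]'
python3 -c "
from h import *
go([.571,.1665,.128],102.6)"
```

```text
time: 23.07
position: [0.5717, 0.1667, 0.1255]
tool_rot: [0.626, 0.78, -0.001, -0.001]
ft_force: [0.2, 0.7, 0.3]
grip_width: 0.0333
grip_force: 0.0
time: 23.57
position: [0.5708, 0.1664, 0.1264]
tool_rot: [0.626, 0.78, -0.002, -0.001]
ft_force: [-5.7, -2.7, 0.0]
grip_width: 0.0156
grip_force: 25.0
shift cm [ 0.    0.02 -0.16] len 0.16 yaw_x 102.5 twist -0.05668296064145295 q6 -7.0
```

```bash

python3 -m pendant '[{"jaw":0,"linear":[0,0,0],"twist":-6},{"jaw":0,"linear":[0,0,0],"twist":-6},{"jaw":0,"linear":[0,0,0],"twist":-6},{"jaw":0,"linear":[0,0,0],"twist":-6},{"jaw":0,"linear":[0,0,0],"twist":-6},{"jaw":0,"linear":[0,0,0],"twist":-6},{"jaw":0,"linear":[0,0,0],"twist":-6},{"jaw":0,"linear":[0,0,0],"twist":-6},{"jaw":0,"linear":[0,0,0],"twist":-6},{"jaw":0,"linear":[0,0,0],"twist":-6},{"jaw":0,"linear":[0,0,0],"twist":0},{"jaw":0,"linear":[0,0,0],"twist":0}]'
python3 -m pendant '[{"jaw":0.6,"linear":[0,0,0],"twist":0},{"jaw":0.6,"linear":[0,0,0],"twist":0},{"jaw":0.6,"linear":[0,0,0],"twist":0},{"jaw":0.6,"linear":[0,0,0],"twist":0},{"jaw":0.6,"linear":[0,0,0],"twist":0},{"jaw":0.6,"linear":[0,0,-4],"twist":0},{"jaw":0.6,"linear":[0,0,-4],"twist":0},{"jaw":0.6,"linear":[0,0,-4],"twist":0},{"jaw":0.6,"linear":[0,0,-4],"twist":0}]'
python3 -m pendant '[{"jaw":0.6,"linear":[0.05,-3.93,0],"twist":0},{"jaw":0.6,"linear":[0.05,-3.93,0],"twist":0},{"jaw":0.6,"linear":[0.05,-3.93,0],"twist":0},{"jaw":0.6,"linear":[0.05,-3.93,0],"twist":0},{"jaw":0.6,"linear":[0.05,-3.93,0],"twist":0},{"jaw":0.6,"linear":[0.05,-3.93,0],"twist":0},{"jaw":0.6,"linear":[0.05,-3.93,0],"twist":0},{"jaw":0.6,"linear":[0.05,-3.93,0],"twist":0},{"jaw":0.6,"linear":[0.05,-3.93,0],"twist":0},{"jaw":0.6,"linear":[0,0,0],"twist":7},{"jaw":0.6,"linear":[0,0,0],"twist":7},{"jaw":0.6,"linear":[0,0,0],"twist":7}]'
python3 -m pendant '[{"jaw":0.6,"linear":[0,0,3],"twist":7},{"jaw":0.6,"linear":[0,0,3],"twist":7},{"jaw":0.6,"linear":[0,0,2.5],"twist":7},{"jaw":0.6,"linear":[0,0,0],"twist":0},{"jaw":0.6,"linear":[0,0,0],"twist":0}]'
python3 - <<'E'
from h import *
c=shot("wrist"); np.savez("w10.npz",**c); cv2.imwrite("pics/w10.png",c["color"])
p,im=clipfit(c,(.452,-.2096,120)); go([p[0],p[1],.0185],p[2])
q,i2=clipfit(shot("scene"),(.4235,-.3627,113.5)); cv2.imwrite("pics/w10v.png",np.hstack([im,i2]))
c=shot("side"); np.savez("side10.npz",**c)
E
```

```text
time: 24.57
position: [0.5705, 0.1662, 0.1264]
tool_rot: [0.152, 0.988, -0.001, -0.002]
ft_force: [-5.2, -1.7, 1.1]
grip_width: 0.016
grip_force: 25.0
time: 25.32
position: [0.5728, 0.167, 0.2886]
tool_rot: [0.152, 0.988, 0.0, 0.0]
ft_force: [0.8, -0.0, 0.2]
grip_width: 0.0519
grip_force: 0.0
time: 26.32
position: [0.4622, -0.1704, 0.2871]
tool_rot: [0.334, 0.943, 0.0, 0.0]
ft_force: [0.6, 0.2, -0.7]
grip_width: 0.0522
grip_force: 0.0
time: 26.73
position: [0.4619, -0.1688, 0.2014]
tool_rot: [0.495, 0.869, 0.0, -0.001]
ft_force: [0.0, -0.1, 0.6]
grip_width: 0.0522
grip_force: 0.0
clip [  0.4524  -0.21   120.5636] score 1.954
shift cm [-2.93 -2.98 18.41] len 18.88 yaw_x 120.7 twist 0.13102029780731073 q6 -64.0
clip [  0.4237  -0.3634 112.1247] score 1.813Traceback (most recent call last):
  File "<stdin>", line 4, in <module>
    return _nx.concatenate(arrs, 1, dtype=dtype, casting=casting)
           ~~~~~~~~~~~~~~~^^^^^^^^^^^^^^^^^^^^^^^^^^^^^^^^^^^^^^^
ValueError: all the input array dimensions except for the concatenation axis must match exactly, but along dimension 0, the array at index 0 has size 361 and the array at index 1 has size 360
```

```bash

python3 -m pendant '[{"jaw":0.6,"linear":[-2.93,-2.95,0],"twist":0},{"jaw":0.6,"linear":[0,0,4],"twist":0},{"jaw":0.6,"linear":[0,0,4],"twist":0},{"jaw":0.6,"linear":[0,0,4],"twist":0},{"jaw":0.6,"linear":[0,0,3],"twist":0},{"jaw":0.6,"linear":[0,0,2],"twist":0},{"jaw":0.6,"linear":[0,0,1],"twist":0},{"jaw":0.6,"linear":[0,0,0],"twist":0},{"jaw":0.6,"linear":[0,0,0],"twist":0},{"jaw":0.6,"linear":[0,0,0],"twist":0}]'
python3 -c "
from h import *
go([.4524,-.21,.0182],120.6)"
```

```text
time: 27.67
position: [0.4531, -0.2103, 0.0237]
tool_rot: [0.496, 0.868, -0.0, 0.002]
ft_force: [-0.2, 0.3, 0.1]
grip_width: 0.0527
grip_force: 0.0
shift cm [ 0.06 -0.05  0.55] len 0.55 yaw_x 120.6 twist -0.03904114166992656 q6 -68.0
```

```bash

python3 -m pendant '[{"jaw":0.5,"linear":[0.05,-0.05,0.53],"twist":0},{"jaw":0.4,"linear":[0,0,0],"twist":0},{"jaw":0,"linear":[0,0,0],"twist":0},{"jaw":0,"linear":[0,0,0],"twist":0},{"jaw":0,"linear":[0,0,0],"twist":0},{"jaw":0,"linear":[0,0,0],"twist":0},{"jaw":0,"linear":[0,0,0],"twist":0},{"jaw":0,"linear":[0,0,0],"twist":0},{"jaw":0,"linear":[0,0,0],"twist":0},{"jaw":0,"linear":[0,0,0],"twist":0}]' 50
python3 -c "
from h import *
o=robot.get_obs(); print(o['position'])
go([.6195,-.0457,o['position'][2]+.0868],103.5)"
```

```text
time: 28.5
position: [0.4515, -0.2095, 0.0174]
tool_rot: [0.496, 0.868, -0.0, 0.001]
ft_force: [-0.4, -0.4, 7.0]
grip_width: 0.0232
grip_force: 50.7
[ 0.45145048 -0.20951635  0.01742245]
shift cm [ 5.56 22.8  -8.68] len 25.02 yaw_x 120.5 twist 17.02490017792384 q6 -68.0
```

```bash

python3 -m pendant '[{"jaw":0,"linear":[0,0,-3],"twist":0},{"jaw":0,"linear":[0,0,-3],"twist":0},{"jaw":0,"linear":[0,0,-2.7],"twist":0},{"jaw":0,"linear":[0.8,3.8,0],"twist":0},{"jaw":0,"linear":[0.8,3.8,0],"twist":0},{"jaw":0,"linear":[0.8,3.8,0],"twist":0},{"jaw":0,"linear":[0.8,3.8,0],"twist":0},{"jaw":0,"linear":[0.8,3.8,0],"twist":0},{"jaw":0,"linear":[0.8,3.8,0],"twist":0},{"jaw":0,"linear":[0,0,0],"twist":6},{"jaw":0,"linear":[0,0,0],"twist":6},{"jaw":0,"linear":[0,0,0],"twist":5}]'
python3 -m pendant '[{"jaw":0,"linear":[0.5,0,0],"twist":0},{"jaw":0,"linear":[0,0,0],"twist":0},{"jaw":0,"linear":[0,0,0],"twist":0}]'
cat >> h.py <<'E'
def check(c,e=np.array([.2334,-.9724]),zt=.101):
    d=line(c,e); P=cloud(c); rr=P[...,2]; n=np.array([-d[1],d[0]]); pts=[]
    for r in range(110,210,10):
        i=np.where((rr[r,295:360]>.08)&(rr[r,295:360]<.105))[0]; j=i[-1];k=j
        while k-1 in i:k-=1
        pts.append(onplane(c,295+(j+k)/2,r,.09)[:2])
    p=np.mean(pts,0); m=(rr>.098)&(rr<.12); m[70:]=0; m[:,:270]=0;m[:,380:]=0
    t=P[m].mean(0); print("pin top pts",m.sum(),"mean",t.round(4),"off leg line mm (left +)",((t[:2]-p)@n*1000).round(2))
    o=robot.get_obs()["position"]; print("tcp",o,"tcp-pin",np.linalg.norm(t[:2]-o[:2]).round(4))
E
python3 - <<'E'
from h import *
c=shot("wrist"); np.savez("w11.npz",**c); check(c); go([.6195,-.0457,.105],103.5)
print("--ref w7"); check(ld("w7.npz"))
cv2.imwrite("pics/w11.png",cv2.resize(c["color"][0:240,200:440],(600,600),interpolation=cv2.INTER_CUBIC))
E
```

```text
time: 29.5
position: [0.6232, -0.0507, 0.1031]
tool_rot: [0.62, 0.785, -0.0, -0.0]
ft_force: [0.3, -0.1, -0.9]
grip_width: 0.0237
grip_force: 50.0
time: 29.75
position: [0.6214, -0.0468, 0.1035]
tool_rot: [0.618, 0.786, -0.0, -0.0]
ft_force: [-0.8, 0.2, -0.8]
grip_width: 0.0231
grip_force: 50.0
n 19 leg dir 103.69 top z 0.0925 lateral of leg at r=.11 from axis C (along n)
leg lateral mm -0.8
pin top pts 1719 mean [0.5962 0.0555 0.1022] off leg line mm (left +) 0.56
tcp [ 0.62159301 -0.04706562  0.10353949] tcp-pin 0.1057
shift cm [ 0.18 -0.17 -0.15] len 0.29 yaw_x 103.6 twist 0.11252832496860776 q6 -28.0
--ref w7
n 19 leg dir 102.81 top z 0.0932 lateral of leg at r=.11 from axis C (along n)
leg lateral mm -0.74
pin top pts 2120 mean [0.596  0.0554 0.1107] off leg line mm (left +) 0.76
tcp [ 0.62159301 -0.04706562  0.10353949] tcp-pin 0.1056
```

View pics/w11.png

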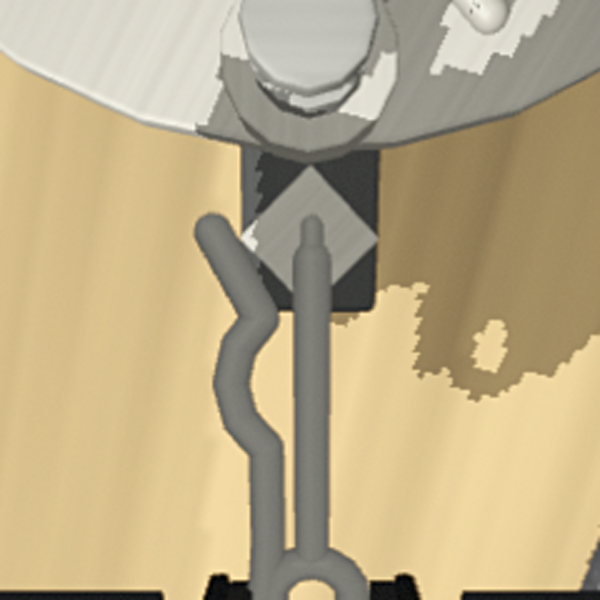

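```bash

python3 -m pendant '[{"jaw":0,"linear":[0,-0.08,-0.08],"twist":0},{"jaw":0,"linear":[0.8,0,0],"twist":0},{"jaw":0,"linear":[0.5,0,0],"twist":0},{"jaw":0,"linear":[0.5,0,0],"twist":0},{"jaw":0,"linear":[0.5,0,0],"twist":0},{"jaw":0,"linear":[0.5,0,0],"twist":0},{"jaw":0,"linear":[0.4,0,0],"twist":0},{"jaw":0,"linear":[0,0,0],"twist":0},{"jaw":0,"linear":[0,0,0],"twist":0}]'
python3 -c "
from h import *
go([.6059,.0107,.105],103.5)"
```

```text
time: 30.55
position: [0.6137, -0.0159, 0.1045]
tool_rot: [0.619, 0.786, -0.0, 0.0]
ft_force: [0.8, 0.2, -0.4]
grip_width: 0.0229
grip_force: 50.0
shift cm [ 2.76 -0.13 -0.05] len 2.77 yaw_x 103.6 twist 0.06770357906113134 q6 -25.0
```

```bash

python3 -m pendant '[{"jaw":0,"linear":[0.4,0,0],"twist":0},{"jaw":0,"linear":[0.4,0,0],"twist":0},{"jaw":0,"linear":[0.4,0,0],"twist":0},{"jaw":0,"linear":[0.4,0,0],"twist":0},{"jaw":0,"linear":[0,0,0],"twist":0}]'
python3 -m pendant '[{"jaw":0,"linear":[0.4,0,0],"twist":0},{"jaw":0,"linear":[0.4,0,0],"twist":0},{"jaw":0,"linear":[0.3,0,0],"twist":0},{"jaw":0,"linear":[0,0,0],"twist":0},{"jaw":0,"linear":[0,0,0],"twist":0}]'
python3 - <<'E'
from h import *
c=shot("wrist"); np.savez("w12.npz",**c); o=robot.get_obs()
P=cloud(c); z=P[...,2]
m=(z>.098)&(z<.11); m[:80]=0; m[220:]=0; m[:,290:370]&=True; m[:,:290]=0; m[:,370:]=0; t=P[m].mean(0); v,u=np.where(m)
print(o["position"],o["ft_force"],"pin",t,m.sum(),(u.mean(),v.mean()),"tcp-pin",np.linalg.norm(o["position"][:2]-t[:2]))
cv2.imwrite("pics/w12.png",c["color"])
E
```

```text
time: 30.97
position: [0.6113, -0.0029, 0.105]
tool_rot: [0.618, 0.786, -0.001, 0.003]
ft_force: [0.8, -6.6, -1.2]
grip_width: 0.0231
grip_force: 50.0
time: 31.38
position: [0.607, 0.0108, 0.1043]
tool_rot: [0.619, 0.786, 0.0, -0.0]
ft_force: [1.0, -1.0, -1.1]
grip_width: 0.0229
grip_force: 50.0
[0.60712826 0.01057621 0.10435725] [-1.35599436  0.69304558 -0.93914417] pin [0.59583255 0.05970428 0.10228889] 1906 (np.float64(325.409758656873), np.float64(156.3719832109129)) tcp-pin 0.05040992655982663
```

Home: TCP to pin is 50.4 mm, the force rose and fell. I release, lift and turn one click.

```bash

python3 -m pendant '[{"jaw":0.5,"linear":[0,0,0],"twist":0},{"jaw":0.5,"linear":[0,0,0],"twist":0},{"jaw":0.5,"linear":[0,0,0],"twist":0},{"jaw":0.5,"linear":[0,0,0],"twist":0},{"jaw":0.5,"linear":[0,0,0],"twist":0},{"jaw":0.5,"linear":[0,0,-4],"twist":0},{"jaw":0.5,"linear":[0,0,-4],"twist":0},{"jaw":0.5,"linear":[0,0,-4],"twist":0},{"jaw":0.5,"linear":[0,0,-4],"twist":0},{"jaw":0.5,"linear":[0,0,0],"twist":0},{"jaw":0.5,"linear":[0,0,0],"twist":0}]'
python3 -c "
from h import *
c=shot('wrist'); np.savez('w13.npz',**c); cv2.imwrite('pics/w13.png',c['color'][0:240,200:440])"
python3 -m pendant '[{"jaw":0.6,"linear":[4,0.05,0],"twist":0},{"jaw":0.6,"linear":[4,0.05,0],"twist":0},{"jaw":0.6,"linear":[4,0.05,0],"twist":0},{"jaw":0.6,"linear":[4,0,0],"twist":0},{"jaw":0.6,"linear":[0,0,0],"twist":-7},{"jaw":0.6,"linear":[0,0,0],"twist":-7},{"jaw":0.6,"linear":[0,0,0],"twist":-7},{"jaw":0.6,"linear":[0,0,0],"twist":-7},{"jaw":0.6,"linear":[0,0,0],"twist":-7},{"jaw":0.6,"linear":[0,0,0],"twist":-7},{"jaw":0.6,"linear":[0,0,0],"twist":-7},{"jaw":0.6,"linear":[0,0,0],"twist":-7}]'
python3 -m pendant '[{"jaw":0.6,"linear":[0,0,0],"twist":-3},{"jaw":0.6,"linear":[0,0,0],"twist":0},{"jaw":0.6,"linear":[0,0,0],"twist":0}]'
python3 - <<'E'
from h import *
c=shot("wrist"); P=cloud(c); z=P[...,2]; rr=np.linalg.norm(P[...,:2]-C,axis=-1)
m=(z>.138)&(z<.152)&(rr<.05); Q=P[m][:,:2]; w,v=np.linalg.eigh(np.cov(Q.T)); b=np.degrees(np.arctan2(v[1,1],v[0,1]));print("bar",Q.mean(0),Q.shape,b,np.sqrt(w)*3.46)
go([.571,.1665,.129],162.6)
E
```

```text
time: 32.35
position: [0.609, 0.0098, 0.2678]
tool_rot: [0.619, 0.785, 0.002, 0.003]
ft_force: [0.0, -0.6, -0.6]
grip_width: 0.0434
grip_force: 0.0
time: 33.4
position: [0.5698, 0.1658, 0.2617]
tool_rot: [0.175, 0.985, -0.001, -0.003]
ft_force: [0.3, 0.1, 0.5]
grip_width: 0.0525
grip_force: 0.0
time: 33.65
position: [0.5703, 0.1658, 0.2624]
tool_rot: [0.153, 0.988, -0.001, -0.002]
ft_force: [-0.1, -0.3, -0.2]
grip_width: 0.0522
grip_force: 0.0
bar [0.56911941 0.16717913] (1477, 2) 163.0546371836238 [0.01587621 0.05954205]
shift cm [-0.07  0.1  13.38] len 13.38 yaw_x 162.4 twist -0.16657215528678648 q6 -67.0
```

View pics/w13.png

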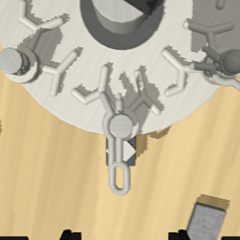

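```bash

python3 -m pendant '[{"jaw":0.6,"linear":[0,0.05,4],"twist":0},{"jaw":0.6,"linear":[0,0,4],"twist":0},{"jaw":0.5,"linear":[0,0,4],"twist":0},{"jaw":0.4,"linear":[0,0,1.4],"twist":0},{"jaw":0.3,"linear":[0,0,0],"twist":0},{"jaw":0,"linear":[0,0,0],"twist":0},{"jaw":0,"linear":[0,0,0],"twist":0},{"jaw":0,"linear":[0,0,0],"twist":0},{"jaw":0,"linear":[0,0,0],"twist":0},{"jaw":0,"linear":[0,0,0],"twist":0},{"jaw":0,"linear":[0,0,0],"twist":0},{"jaw":0,"linear":[0,0,0],"twist":0}]' 25
python3 -m pendant '[{"jaw":0,"linear":[0,0,0],"twist":0},{"jaw":0,"linear":[0,0,0],"twist":-6},{"jaw":0,"linear":[0,0,0],"twist":-6},{"jaw":0,"linear":[0,0,0],"twist":-6},{"jaw":0,"linear":[0,0,0],"twist":-6},{"jaw":0,"linear":[0,0,0],"twist":-6},{"jaw":0,"linear":[0,0,0],"twist":-6},{"jaw":0,"linear":[0,0,0],"twist":-6},{"jaw":0,"linear":[0,0,0],"twist":-6},{"jaw":0,"linear":[0,0,0],"twist":-6},{"jaw":0,"linear":[0,0,0],"twist":-6},{"jaw":0,"linear":[0,0,0],"twist":0}]'
python3 -m pendant '[{"jaw":0,"linear":[0,0,0],"twist":0},{"jaw":0.6,"linear":[0,0,0],"twist":0},{"jaw":0.6,"linear":[0,0,0],"twist":0},{"jaw":0.6,"linear":[0,0,0],"twist":0},{"jaw":0.6,"linear":[0,0,0],"twist":0},{"jaw":0.6,"linear":[0,0,0],"twist":0},{"jaw":0.6,"linear":[0,0,-4],"twist":0},{"jaw":0.6,"linear":[0,0,-4],"twist":0},{"jaw":0.6,"linear":[0,0,-4],"twist":0},{"jaw":0.6,"linear":[0,0,-4],"twist":0}]'
python3 -c "
from h import *
go([.435,-.325,.29],113.5)"
```

```text
time: 34.7
position: [0.5724, 0.1657, 0.1321]
tool_rot: [0.152, 0.988, -0.0, 0.001]
ft_force: [-0.7, -4.5, 7.0]
grip_width: 0.0158
grip_force: 25.0
time: 35.7
position: [0.5718, 0.167, 0.1321]
tool_rot: [-0.365, 0.931, 0.0, 0.001]
ft_force: [-2.0, 0.2, 6.6]
grip_width: 0.0158
grip_force: 25.0
time: 36.53
position: [0.5711, 0.1664, 0.2917]
tool_rot: [-0.363, 0.932, 0.0, -0.001]
ft_force: [1.2, 1.1, -0.6]
grip_width: 0.052
grip_force: 0.0
shift cm [ 43.24 -27.02   0.18] len 50.99 yaw_x -137.5 twist -70.98358520178732 q6 -127.0
```

```bash

python3 -m pendant '[{"jaw":0.6,"linear":[3.32,-2.08,0],"twist":0},{"jaw":0.6,"linear":[3.32,-2.08,0],"twist":0},{"jaw":0.6,"linear":[3.32,-2.08,0],"twist":0},{"jaw":0.6,"linear":[3.32,-2.08,0],"twist":0},{"jaw":0.6,"linear":[3.32,-2.08,0],"twist":0},{"jaw":0.6,"linear":[3.32,-2.08,0],"twist":0},{"jaw":0.6,"linear":[3.32,-2.08,0],"twist":0},{"jaw":0.6,"linear":[3.32,-2.08,0],"twist":0},{"jaw":0.6,"linear":[3.32,-2.08,0],"twist":0},{"jaw":0.6,"linear":[3.32,-2.08,0],"twist":0},{"jaw":0.6,"linear":[3.32,-2.08,0],"twist":0},{"jaw":0.6,"linear":[3.32,-2.08,0],"twist":0}]'
python3 -m pendant '[{"jaw":0.6,"linear":[3.32,-2.08,0],"twist":0},{"jaw":0.6,"linear":[0,0,0],"twist":7},{"jaw":0.6,"linear":[0,0,0],"twist":7},{"jaw":0.6,"linear":[0,0,0],"twist":7},{"jaw":0.6,"linear":[0,0,0],"twist":7},{"jaw":0.6,"linear":[0,0,0],"twist":7},{"jaw":0.6,"linear":[0,0,0],"twist":7},{"jaw":0.6,"linear":[0,0,0],"twist":7},{"jaw":0.6,"linear":[0,0,0],"twist":7},{"jaw":0.6,"linear":[0,0,0],"twist":7},{"jaw":0.6,"linear":[0,0,0],"twist":7},{"jaw":0.6,"linear":[0,0,0],"twist":7}]'
python3 -m pendant '[{"jaw":0.6,"linear":[0,0,3],"twist":7},{"jaw":0.6,"linear":[0,0,3],"twist":7},{"jaw":0.6,"linear":[0,0,3],"twist":7},{"jaw":0.6,"linear":[0,0,0],"twist":4},{"jaw":0.6,"linear":[0,0,0],"twist":0},{"jaw":0.6,"linear":[0,0,0],"twist":0}]'
python3 - <<'E'
from h import *
c=shot("wrist"); np.savez("w14.npz",**c); cv2.imwrite("pics/w14.png",c["color"])
p,im=clipfit(c,(.4235,-.363,113)); go([p[0],p[1],.0185],p[2]); cv2.imwrite("pics/w14t.png",im)
E
```

```text
time: 37.53
position: [0.4715, -0.2436, 0.2901]
tool_rot: [-0.326, 0.945, -0.022, -0.029]
ft_force: [1.2, -0.1, -0.1]
grip_width: 0.0522
grip_force: 0.0
time: 38.53
position: [0.4677, -0.2664, 0.2907]
tool_rot: [0.345, 0.937, -0.045, -0.011]
ft_force: [0.3, -0.6, -0.2]
grip_width: 0.0522
grip_force: 0.0
time: 39.03
position: [0.4634, -0.2737, 0.2011]
tool_rot: [0.536, 0.843, -0.047, -0.001]
ft_force: [1.0, -0.1, 0.6]
grip_width: 0.0525
grip_force: 0.0
clip [  0.4235  -0.3618 114.1107] score 1.794
shift cm [-5.32 -5.88 19.15] len 20.72 yaw_x 115.1 twist 1.0276595085673677 q6 -61.0
```

```bash

python3 -m pendant '[{"jaw":0.6,"linear":[0,0,0],"twist":0},{"jaw":0.6,"linear":[0,0,0],"twist":0},{"jaw":0.6,"linear":[0,0,0],"twist":0}]'
python3 - <<'E'
from h import *
o=robot.get_obs(); r=R.from_quat(o["tool_rot"]).as_matrix(); print(r.round(3)); print(o["q"].round(3))
E
```

```text
time: 39.33
position: [0.4636, -0.2738, 0.2022]
tool_rot: [0.537, 0.842, -0.047, 0.0]
ft_force: [0.3, -0.7, -0.6]
grip_width: 0.0524
grip_force: 0.0
[[-0.423  0.905 -0.05 ]
 [ 0.905  0.419 -0.079]
 [-0.05  -0.079 -0.996]]
[-0.691  0.465  1.687 -0.112  0.981 -1.064]
```

View pics/w14.png

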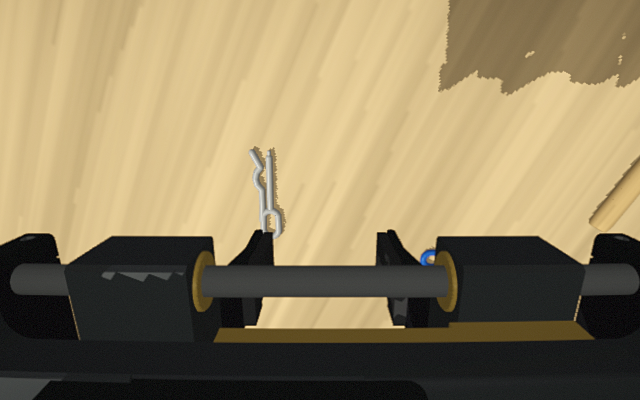

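The tool tilted 5.4° because joint 6 ran into its limit. I mirror the effect at the other limit to remove the tilt, well above the table.

```bash

python3 -m pendant '[{"jaw":0.6,"linear":[0,0,-4],"twist":7},{"jaw":0.6,"linear":[0,0,-4],"twist":7},{"jaw":0.6,"linear":[0,0,0],"twist":7},{"jaw":0.6,"linear":[0,0,0],"twist":7},{"jaw":0.6,"linear":[0,0,0],"twist":7},{"jaw":0.6,"linear":[0,0,0],"twist":7},{"jaw":0.6,"linear":[0,0,0],"twist":7},{"jaw":0.6,"linear":[0,0,0],"twist":7},{"jaw":0.6,"linear":[0,0,0],"twist":7},{"jaw":0.6,"linear":[0,0,0],"twist":7},{"jaw":0.6,"linear":[0,0,0],"twist":7},{"jaw":0.6,"linear":[0,0,0],"twist":7}]'
python3 -m pendant '[{"jaw":0.6,"linear":[0,0,0],"twist":7},{"jaw":0.6,"linear":[0,0,0],"twist":7},{"jaw":0.6,"linear":[0,0,0],"twist":7},{"jaw":0.6,"linear":[0,0,0],"twist":7},{"jaw":0.6,"linear":[0,0,0],"twist":7},{"jaw":0.6,"linear":[0,0,0],"twist":7},{"jaw":0.6,"linear":[0,0,0],"twist":7},{"jaw":0.6,"linear":[0,0,0],"twist":7},{"jaw":0.6,"linear":[0,0,0],"twist":7},{"jaw":0.6,"linear":[0,0,0],"twist":7},{"jaw":0.6,"linear":[0,0,0],"twist":7},{"jaw":0.6,"linear":[0,0,0],"twist":7}]'
python3 -m pendant '[{"jaw":0.6,"linear":[0,0,0],"twist":7},{"jaw":0.6,"linear":[0,0,0],"twist":7},{"jaw":0.6,"linear":[0,0,0],"twist":7},{"jaw":0.6,"linear":[0,0,0],"twist":7},{"jaw":0.6,"linear":[0,0,0],"twist":7},{"jaw":0.6,"linear":[0,0,0],"twist":7},{"jaw":0.6,"linear":[0,0,0],"twist":7},{"jaw":0.6,"linear":[0,0,0],"twist":3},{"jaw":0.6,"linear":[0,0,0],"twist":0},{"jaw":0.6,"linear":[0,0,0],"twist":0}]'
python3 - <<'E'
from h import *
o=robot.get_obs(); r=R.from_quat(o["tool_rot"]).as_matrix(); print(r[:,2].round(4)); print(o["q"].round(3))
E
```

```text
time: 40.33
position: [0.4673, -0.2673, 0.2815]
tool_rot: [0.963, 0.264, -0.035, 0.031]
ft_force: [-0.2, -0.3, -0.8]
grip_width: 0.052
grip_force: 0.0
time: 41.33
position: [0.4674, -0.2673, 0.2815]
tool_rot: [0.892, -0.449, -0.005, 0.046]
ft_force: [0.3, -0.2, -0.0]
grip_width: 0.0521
grip_force: 0.0
time: 42.17
position: [0.4673, -0.2673, 0.2813]
tool_rot: [-0.608, 0.792, -0.016, -0.044]
ft_force: [0.3, 0.3, -0.3]
grip_width: 0.052
grip_force: 0.0
[-0.0509 -0.0782 -0.9956]
[-0.677  0.366  1.596 -0.101  1.172  2.765]
```

Joint 6 is at 2.765, with its limit at 2.85. I push a little past it and watch the tilt.

```bash

python3 -m pendant '[{"jaw":0.6,"linear":[0,0,0],"twist":5},{"jaw":0.6,"linear":[0,0,0],"twist":5},{"jaw":0.6,"linear":[0,0,0],"twist":0},{"jaw":0.6,"linear":[0,0,0],"twist":0}]'
python3 - <<'E'
from h import *
o=robot.get_obs(); r=R.from_quat(o["tool_rot"]).as_matrix(); print(r[:,2].round(4)); print(o["q"].round(3))
E
python3 -m pendant '[{"jaw":0.6,"linear":[0,0,0],"twist":5},{"jaw":0.6,"linear":[0,0,0],"twist":5},{"jaw":0.6,"linear":[0,0,0],"twist":0},{"jaw":0.6,"linear":[0,0,0],"twist":0}]'
python3 - <<'E'
from h import *
o=robot.get_obs(); r=R.from_quat(o["tool_rot"]).as_matrix(); print(r[:,2].round(4)); print(o["q"].round(3))
E
```

```text
time: 42.5
position: [0.4554, -0.282, 0.2831]
tool_rot: [-0.548, 0.836, -0.015, -0.03]
ft_force: [0.4, -0.0, -0.5]
grip_width: 0.0523
grip_force: 0.0
[-0.0342 -0.0582 -0.9977]
[-0.727  0.356  1.605 -0.072  1.169  2.853]
time: 42.83
position: [0.4296, -0.3075, 0.2843]
tool_rot: [-0.496, 0.868, -0.01, -0.004]
ft_force: [0.5, 0.6, -0.6]
grip_width: 0.0523
grip_force: 0.0
[ 0.0029 -0.0216 -0.9998]
[-0.826  0.338  1.629 -0.014  1.157  2.853]
```

```bash

python3 -m pendant '[{"jaw":0.6,"linear":[0,0,0],"twist":4},{"jaw":0.6,"linear":[0,0,0],"twist":0},{"jaw":0.6,"linear":[0,0,0],"twist":0}]'
python3 - <<'E'
from h import *
o=robot.get_obs(); r=R.from_quat(o["tool_rot"]).as_matrix(); print(r[:,2].round(4)); print(o["q"].round(3)); go([.44,-.33,.2],114)
E
```

```text
time: 43.08
position: [0.4191, -0.3162, 0.284]
tool_rot: [-0.475, 0.88, -0.008, 0.006]
ft_force: [0.6, -0.2, -0.1]
grip_width: 0.0519
grip_force: 0.0
[ 0.0187 -0.0083 -0.9998]
[-0.864  0.331  1.641  0.01   1.152  2.854]
shift cm [ 0.04 -2.34  8.45] len 8.77 yaw_x -123.2 twist -57.24848062247918 q6 164.0
```

```bash

python3 -m pendant '[{"jaw":0.6,"linear":[0,0,0],"twist":-7},{"jaw":0.6,"linear":[0,0,0],"twist":-7},{"jaw":0.6,"linear":[0,-2.3,0],"twist":0},{"jaw":0.6,"linear":[0,0,0],"twist":-7},{"jaw":0.6,"linear":[0,0,0],"twist":-7},{"jaw":0.6,"linear":[0,0,0],"twist":-7},{"jaw":0.6,"linear":[0,0,0],"twist":-7},{"jaw":0.6,"linear":[0,0,0],"twist":-7},{"jaw":0.6,"linear":[0,0,0],"twist":-7},{"jaw":0.6,"linear":[0,0,0],"twist":-7},{"jaw":0.6,"linear":[0,0,0],"twist":-7},{"jaw":0.6,"linear":[0,0,0],"twist":-7}]'
python3 -m pendant '[{"jaw":0.6,"linear":[0,0,0],"twist":-7},{"jaw":0.6,"linear":[0,0,0],"twist":-7},{"jaw":0.6,"linear":[0,0,0],"twist":-7},{"jaw":0.6,"linear":[0,0,0],"twist":-7},{"jaw":0.6,"linear":[0,0,0],"twist":-7},{"jaw":0.6,"linear":[0,0,0],"twist":-7},{"jaw":0.6,"linear":[0,0,0],"twist":-7},{"jaw":0.6,"linear":[0,0,0],"twist":-7},{"jaw":0.6,"linear":[0,0,0],"twist":-7},{"jaw":0.6,"linear":[0,0,0],"twist":-7},{"jaw":0.6,"linear":[0,0,0],"twist":-7},{"jaw":0.6,"linear":[0,0,0],"twist":-7}]'
python3 -m pendant '[{"jaw":0.6,"linear":[0,0,0],"twist":-7},{"jaw":0.6,"linear":[0,0,0],"twist":-7},{"jaw":0.6,"linear":[0,0,0],"twist":-7},{"jaw":0.6,"linear":[0,0,0],"twist":-7},{"jaw":0.6,"linear":[0,0,0],"twist":-7},{"jaw":0.6,"linear":[0,0,0],"twist":-7},{"jaw":0.6,"linear":[0,0,3],"twist":-7},{"jaw":0.6,"linear":[0,0,3],"twist":-7},{"jaw":0.6,"linear":[0,0,2],"twist":-7},{"jaw":0.6,"linear":[0,0,0],"twist":-7},{"jaw":0.6,"linear":[0,0,0],"twist":0},{"jaw":0.6,"linear":[0,0,0],"twist":0}]'
python3 - <<'E'
from h import *
o=robot.get_obs(); r=R.from_quat(o["tool_rot"]).as_matrix(); print(r[:,2].round(4))
c=shot("wrist"); np.savez("w15.npz",**c); cv2.imwrite("pics/w15.png",c["color"])
p,im=clipfit(c,(.4235,-.363,113)); go([p[0],p[1],.0185],p[2])
E
```

```text
time: 44.08
position: [0.4414, -0.3231, 0.2845]
tool_rot: [0.921, -0.389, 0.01, 0.0]
ft_force: [0.5, -0.1, -0.9]
grip_width: 0.0525
grip_force: 0.0
time: 45.08
position: [0.4414, -0.3231, 0.2844]
tool_rot: [0.945, 0.327, 0.007, 0.007]
ft_force: [0.4, -0.4, -0.3]
grip_width: 0.0524
grip_force: 0.0
time: 46.08
position: [0.4429, -0.3243, 0.2045]
tool_rot: [0.591, 0.807, 0.002, 0.01]
ft_force: [-0.4, 0.1, -0.4]
grip_width: 0.052
grip_force: 0.0
[ 0.0189 -0.0086 -0.9998]
clip [  0.4233  -0.3628 113.5827] score 1.953
shift cm [-2.76 -3.32 18.65] len 19.14 yaw_x 107.6 twist -5.98922020550981 q6 -66.0
```

```bash

python3 -m pendant '[{"jaw":0.6,"linear":[-1.38,-1.66,0],"twist":0},{"jaw":0.6,"linear":[-1.38,-1.66,0],"twist":0},{"jaw":0.6,"linear":[0,0,3],"twist":-6},{"jaw":0.6,"linear":[0,0,4],"twist":0},{"jaw":0.6,"linear":[0,0,4],"twist":0},{"jaw":0.6,"linear":[0,0,3],"twist":0},{"jaw":0.6,"linear":[0,0,3],"twist":0},{"jaw":0.6,"linear":[0,0,1],"twist":0},{"jaw":0.6,"linear":[0,0,0],"twist":0},{"jaw":0.6,"linear":[0,0,0],"twist":0},{"jaw":0.6,"linear":[0,0,0],"twist":0}]'
python3 -c "
from h import *
go([.4233,-.3628,.0182],113.6)"
```

```text
time: 47.05
position: [0.4231, -0.3641, 0.0263]
tool_rot: [0.547, 0.837, 0.001, 0.012]
ft_force: [-0.3, -0.2, 0.0]
grip_width: 0.0522
grip_force: 0.0
shift cm [0.12 0.06 0.81] len 0.82 yaw_x 113.6 twist 0.04921715443840924 q6 -77.0
```

```bash

python3 -m pendant '[{"jaw":0.6,"linear":[0.12,0.06,0.7],"twist":0},{"jaw":0.4,"linear":[0,0,0.06],"twist":0},{"jaw":0,"linear":[0,0,0],"twist":0},{"jaw":0,"linear":[0,0,0],"twist":0},{"jaw":0,"linear":[0,0,0],"twist":0},{"jaw":0,"linear":[0,0,0],"twist":0},{"jaw":0,"linear":[0,0,0],"twist":0},{"jaw":0,"linear":[0,0,0],"twist":0},{"jaw":0,"linear":[0,0,0],"twist":0},{"jaw":0,"linear":[0,0,0],"twist":0}]' 50
python3 -c "
from h import *
o=robot.get_obs(); print(o['position'])
go([.6205,-.0467,o['position'][2]+.0868],103.5)"
```

```text
time: 47.88
position: [0.4219, -0.3621, 0.0176]
tool_rot: [0.547, 0.837, 0.001, 0.01]
ft_force: [-3.9, -1.0, 6.0]
grip_width: 0.0235
grip_force: 50.9
[ 0.4218697  -0.36208905  0.01761385]
shift cm [20.76 30.97 -8.61] len 38.27 yaw_x 113.7 twist 10.184723775906733 q6 -77.0
```

```bash

python3 -m pendant '[{"jaw":0,"linear":[0,0,-3],"twist":0},{"jaw":0,"linear":[0,0,-3],"twist":0},{"jaw":0,"linear":[0,0,-2.6],"twist":0},{"jaw":0,"linear":[2.3,3.44,0],"twist":0},{"jaw":0,"linear":[2.3,3.44,0],"twist":0},{"jaw":0,"linear":[2.3,3.44,0],"twist":0},{"jaw":0,"linear":[2.3,3.44,0],"twist":0},{"jaw":0,"linear":[2.3,3.44,0],"twist":0},{"jaw":0,"linear":[2.3,3.44,0],"twist":0},{"jaw":0,"linear":[2.3,3.44,0],"twist":0},{"jaw":0,"linear":[2.3,3.44,0],"twist":0},{"jaw":0,"linear":[2.3,3.44,0],"twist":0}]'
python3 -m pendant '[{"jaw":0,"linear":[0,0,0],"twist":5},{"jaw":0,"linear":[0,0,0],"twist":5.2},{"jaw":0,"linear":[0,0,0],"twist":0},{"jaw":0,"linear":[0,0,0],"twist":0}]'
python3 - <<'E'
from h import *
c=shot("wrist"); np.savez("w16.npz",**c); check(c); go([.6205,-.0467,.1044],103.5)
P=cloud(c); print([(v,np.median(P[v,320:329,2]).round(4)) for v in range(90,220,10)])
cv2.imwrite("pics/w16.png",cv2.resize(c["color"][0:240,200:440],(600,600),interpolation=cv2.INTER_CUBIC))
E
```

```text
time: 48.88
position: [0.6215, -0.0446, 0.1036]
tool_rot: [0.547, 0.837, 0.002, 0.01]
ft_force: [-0.1, -1.5, -1.1]
grip_width: 0.0234
grip_force: 50.0
time: 49.22
position: [0.6207, -0.0465, 0.1035]
tool_rot: [0.618, 0.786, 0.002, 0.01]
ft_force: [-0.1, 0.1, -1.1]
grip_width: 0.023
grip_force: 50.0
n 19 leg dir 103.17 top z 0.0923 lateral of leg at r=.11 from axis C (along n)
leg lateral mm -0.41
pin top pts 1758 mean [0.597  0.0558 0.1023] off leg line mm (left +) 0.27
tcp [ 0.62061545 -0.04694972  0.10358443] tcp-pin 0.1054
shift cm [ 0.03 -0.   -0.08] len 0.09 yaw_x 103.6 twist 0.06385306137944724 q6 -28.0
[(90, np.float64(0.0911)), (100, np.float64(0.0918)), (110, np.float64(0.0925)), (120, np.float64(0.0926)), (130, np.float64(0.0922)), (140, np.float64(0.0928)), (150, np.float64(0.0929)), (160, np.float64(0.0927)), (170, np.float64(0.0923)), (180, np.float64(0.0923)), (190, np.float64(0.0928)), (200, np.float64(0.093)), (210, np.float64(0.0925))]
```

```bash

python3 -m pendant '[{"jaw":0,"linear":[0,-0.03,-0.08],"twist":0},{"jaw":0,"linear":[0.8,0,-0.01],"twist":0},{"jaw":0,"linear":[0.5,0,-0.006],"twist":0},{"jaw":0,"linear":[0.5,0,-0.006],"twist":0},{"jaw":0,"linear":[0.5,0,-0.006],"twist":0},{"jaw":0,"linear":[0.5,0,-0.006],"twist":0},{"jaw":0,"linear":[0.4,0,-0.005],"twist":0},{"jaw":0,"linear":[0,0,0],"twist":0},{"jaw":0,"linear":[0,0,0],"twist":0}]'
python3 -c "
from h import *
go([.6066,.0108,.1045],103.5)"
```

```text
time: 50.02
position: [0.6132, -0.0155, 0.1046]
tool_rot: [0.619, 0.785, 0.002, 0.01]
ft_force: [-0.3, 0.4, -1.3]
grip_width: 0.0234
grip_force: 50.0
shift cm [ 2.72 -0.03 -0.02] len 2.72 yaw_x 103.5 twist 0.008417864158687394 q6 -25.0
```

```bash

python3 -m pendant '[{"jaw":0,"linear":[0.4,0,-0.005],"twist":0},{"jaw":0,"linear":[0.4,0,-0.005],"twist":0},{"jaw":0,"linear":[0.4,0,-0.005],"twist":0},{"jaw":0,"linear":[0.4,0,-0.005],"twist":0},{"jaw":0,"linear":[0,0,0],"twist":0}]'
python3 -m pendant '[{"jaw":0,"linear":[0.4,0,-0.005],"twist":0},{"jaw":0,"linear":[0.4,0,-0.005],"twist":0},{"jaw":0,"linear":[0.3,0,-0.005],"twist":0},{"jaw":0,"linear":[0,0,0],"twist":0},{"jaw":0,"linear":[0,0,0],"twist":0}]'
python3 - <<'E'
from h import *
c=shot("wrist"); np.savez("w17.npz",**c); o=robot.get_obs()
P=cloud(c); z=P[...,2]
m=(z>.098)&(z<.11); m[:80]=0; m[220:]=0; m[:,:290]=0; m[:,370:]=0; t=P[m].mean(0)
print(o["position"],o["ft_force"],"pin",t,m.sum(),"tcp-pin",np.linalg.norm(o["position"][:2]-t[:2]))
E
```

```text
time: 50.43
position: [0.6109, -0.0026, 0.1052]
tool_rot: [0.618, 0.786, 0.001, 0.013]
ft_force: [0.8, -7.4, -1.2]
grip_width: 0.0229
grip_force: 50.0
time: 50.85
position: [0.6066, 0.0111, 0.1045]
tool_rot: [0.619, 0.785, 0.002, 0.01]
ft_force: [0.4, 0.3, -0.6]
grip_width: 0.0232
grip_force: 50.0
[0.60673385 0.01092854 0.10455055] [ 0.10640692 -0.58294696 -1.33451852] pin [0.59566942 0.05971819 0.10228399] 1923 tcp-pin 0.05002850845008951
```

Third clip is home (50.0 mm). Last click next: release, lift, grip the bar at yaw 42.5.

```bash

python3 -m pendant '[{"jaw":0.5,"linear":[0,0,0],"twist":0},{"jaw":0.5,"linear":[0,0,0],"twist":0},{"jaw":0.5,"linear":[0,0,0],"twist":0},{"jaw":0.5,"linear":[0,0,0],"twist":0},{"jaw":0.5,"linear":[0,0,0],"twist":0},{"jaw":0.5,"linear":[0,0,-4],"twist":0},{"jaw":0.5,"linear":[0,0,-4],"twist":0},{"jaw":0.5,"linear":[0,0,-4],"twist":0},{"jaw":0.5,"linear":[0,0,-4],"twist":0},{"jaw":0.5,"linear":[0,0,0],"twist":0},{"jaw":0.5,"linear":[0,0,0],"twist":0}]'
python3 -m pendant '[{"jaw":0.6,"linear":[4,0,0],"twist":0},{"jaw":0.6,"linear":[4,0,0],"twist":0},{"jaw":0.6,"linear":[4,0,0],"twist":0},{"jaw":0.6,"linear":[4,0,0],"twist":0},{"jaw":0.6,"linear":[0,0,0],"twist":7},{"jaw":0.6,"linear":[0,0,0],"twist":7},{"jaw":0.6,"linear":[0,0,0],"twist":7},{"jaw":0.6,"linear":[0,0,0],"twist":7},{"jaw":0.6,"linear":[0,0,0],"twist":7},{"jaw":0.6,"linear":[0,0,0],"twist":7},{"jaw":0.6,"linear":[0,0,0],"twist":7},{"jaw":0.6,"linear":[0,0,0],"twist":7}]'
python3 -m pendant '[{"jaw":0.6,"linear":[0,0,0],"twist":5},{"jaw":0.6,"linear":[0,0,0],"twist":0},{"jaw":0.6,"linear":[0,0,0],"twist":0},{"jaw":0.6,"linear":[0,0,0],"twist":0}]'
python3 - <<'E'
from h import *
c=shot("wrist"); P=cloud(c); z=P[...,2]; rr=np.linalg.norm(P[...,:2]-C,axis=-1)
m=(z>.138)&(z<.152)&(rr<.05); Q=P[m][:,:2]; w,v=np.linalg.eigh(np.cov(Q.T)); b=np.degrees(np.arctan2(v[1,1],v[0,1]));print("bar",Q.mean(0),Q.shape,b,np.sqrt(w)*3.46)
go([.571,.1665,.13],42.5)
E
```

```text
time: 51.82
position: [0.6056, 0.0115, 0.268]
tool_rot: [0.619, 0.785, 0.004, 0.013]
ft_force: [0.1, -0.5, -1.5]
grip_width: 0.0438
grip_force: 0.0
time: 52.82
position: [0.5654, 0.1671, 0.2602]
tool_rot: [0.917, 0.4, 0.005, 0.007]
ft_force: [0.2, 0.2, -0.4]
grip_width: 0.052
grip_force: 0.0
time: 53.15
position: [0.5661, 0.1672, 0.2614]
tool_rot: [0.932, 0.363, 0.006, 0.007]
ft_force: [-0.8, -0.1, 0.8]
grip_width: 0.0523
grip_force: 0.0
bar [0.57227895 0.16772126] (1435, 2) -136.77580771863836 [0.01534549 0.05911152]
shift cm [ 0.21  0.14 13.18] len 13.18 yaw_x 42.6 twist 0.062198254273596376 q6 54.0
```

```bash

python3 -m pendant '[{"jaw":0.6,"linear":[0.2,0.14,4],"twist":0},{"jaw":0.6,"linear":[0,0,4],"twist":0},{"jaw":0.5,"linear":[0,0,4],"twist":0},{"jaw":0.4,"linear":[0,0,1.2],"twist":0},{"jaw":0.3,"linear":[0,0,0],"twist":0},{"jaw":0,"linear":[0,0,0],"twist":0},{"jaw":0,"linear":[0,0,0],"twist":0},{"jaw":0,"linear":[0,0,0],"twist":0},{"jaw":0,"linear":[0,0,0],"twist":0},{"jaw":0,"linear":[0,0,0],"twist":0},{"jaw":0,"linear":[0,0,0],"twist":0},{"jaw":0,"linear":[0,0,0],"twist":0}]' 25
python3 -m pendant '[{"jaw":0,"linear":[0,0,0],"twist":0},{"jaw":0,"linear":[0,0,0],"twist":-6},{"jaw":0,"linear":[0,0,0],"twist":-6},{"jaw":0,"linear":[0,0,0],"twist":-6},{"jaw":0,"linear":[0,0,0],"twist":-6},{"jaw":0,"linear":[0,0,0],"twist":-6},{"jaw":0,"linear":[0,0,0],"twist":-6},{"jaw":0,"linear":[0,0,0],"twist":-6},{"jaw":0,"linear":[0,0,0],"twist":-6},{"jaw":0,"linear":[0,0,0],"twist":-6},{"jaw":0,"linear":[0,0,0],"twist":-6},{"jaw":0,"linear":[0,0,0],"twist":0}]'
python3 -m pendant '[{"jaw":0,"linear":[0,0,0],"twist":0},{"jaw":0.6,"linear":[0,0,0],"twist":0},{"jaw":0.6,"linear":[0,0,0],"twist":0},{"jaw":0.6,"linear":[0,0,0],"twist":0},{"jaw":0.6,"linear":[0,0,0],"twist":0},{"jaw":0.6,"linear":[0,0,0],"twist":0},{"jaw":0.6,"linear":[0,0,-4],"twist":0},{"jaw":0.6,"linear":[0,0,-4],"twist":0},{"jaw":0.6,"linear":[0,0,-4],"twist":0},{"jaw":0.6,"linear":[0,0,-4],"twist":0},{"jaw":0.6,"linear":[0,0,-4],"twist":0},{"jaw":0.6,"linear":[0,0,0],"twist":0}]'
python3 - <<'E'
from h import *
c=shot("scene"); s=shot("side")
cv2.imwrite("pics/end.png",np.vstack([cv2.resize(c["color"][150:270,180:480],(720,288)),cv2.resize(s["color"][110:290,180:480],(500,300))[:, :].copy() if 0 else cv2.resize(s["color"][120:245,180:480],(720,300))]))
E
```

```text
time: 54.2
position: [0.5723, 0.1675, 0.1325]
tool_rot: [0.932, 0.362, 0.009, 0.007]
ft_force: [-1.6, 3.2, 6.3]
grip_width: 0.016
grip_force: 25.0
time: 55.2
position: [0.5702, 0.1682, 0.1325]
tool_rot: [0.624, 0.781, 0.003, 0.009]
ft_force: [-4.6, 6.8, 9.6]
grip_width: 0.0157
grip_force: 25.2
time: 56.2
position: [0.5724, 0.1686, 0.34]
tool_rot: [0.626, 0.78, 0.009, 0.016]
ft_force: [0.5, 0.1, 0.6]
grip_width: 0.0525
grip_force: 0.0
```

View pics/end.png

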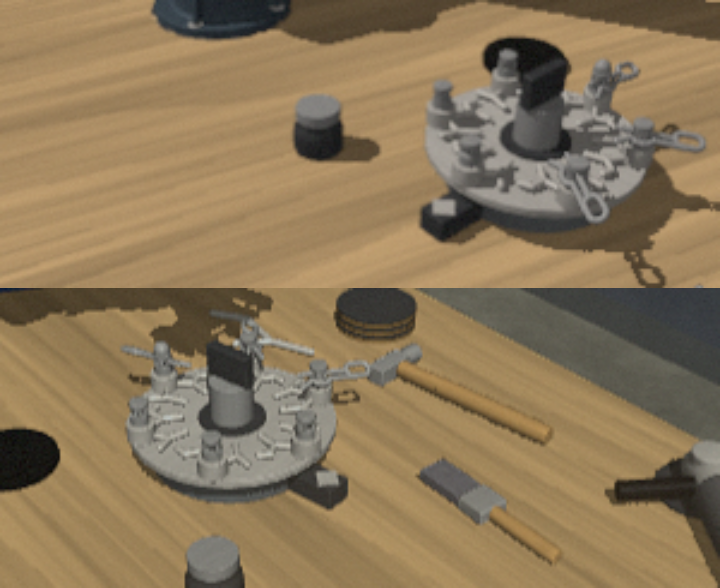

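The end view shows clips on three successive pins, the first on the ball pin. An empty pin stands at the mark, no grey clips are left on the table, and nothing else has moved. I hand in.

```bash
python3 -c "
from rig import robot
print(robot.hand_in())"
```

```text
the job is handed in; nothing more can be done
None
```

The job is handed in: all three clips are sprung onto the first three pins in order (the first sits about 2 mm short of full depth by my measurement), and the fourth, empty pin stands at the loading mark.

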